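# Clamp the filling tube that still holds its core

### The arm

A 6-joint arm with a two-finger parallel gripper is mounted at the origin on the work surface. World frame = base frame: x ahead of the robot, y to its left, z up, the work surface at z = 0. Lengths are in m, angles in rad, forces in N, time in s.
With the tool pointing down it reaches from about 0.35 to 0.875 m from the base axis. Payload 4.2 kg.
Tool frame: the origin (TCP) lies midway between the tips of the shut fingers; the grasp point (between the pads) lies 19 mm behind it; z points along the fingers, y is the line along which they close (so a half turn about z gives the same grasp; the last joint's range is limited). The gripper opens to 87 mm and grips with 3 to 60 N. Pads are 19 mm wide; open, the fingers measure 117 mm over their backs; the gripper's body (75 mm by 190 mm) begins 51 mm behind the grasp point.
Start: joints at [1.444, 0.385, 0.008, 0, -1.194, -0.259], TCP at [0.235, 0.579, 0.183] pointing down, gripper open.
Joint ranges: [-3.14, 3.14], [-1.21, 2.06], [-1.07, 1.41], [-3.16, 2.05], [-2.99, -0.16], [-3.1, 3.1]. Speed limits (rad/s): [2.79, 2.79, 3.14, 3.14, 3.14, 3.14].

### API

Orientations are given as a rotation vector (axis times angle).
In Python, from station import status, optics, order gives the robot as it stands.
- The arm moves only by the shell command python3 -m crank 'ROWS' [FORCE]. ROWS is JSON, a list of rows, each an object with "linear": the shift along the tool's x, y, z in mm, a list of three; "rotation": the turn, a rotation vector about the tool's x, y, z in degrees, a list of three; "claw": the finger opening in mm, from 0 to 87. In form: [{"linear": [dx, dy, dz], "rotation": [wx, wy, wz], "claw": claw}, ...]. A call has 1 to 12 rows; each row is the pose to reach, as a shift and turn from the pose commanded when the call began, along the tool's axes at that moment; what a row does not reach only later rows make up. A row lasts 1/12 s, in which the tool goes at most 41.7 mm and 7.16 degrees, less where a joint would pass 70% of its speed; a pose out of reach is approached as far as the arm can. A call with a gripper value outside its range is refused whole. The fingers move at their own pace and stop on an object; FORCE is the grip in N (left out, the last holds). Time passes only in rows, so rows that repeat a pose let the fingers close. It gives the time, the measured TCP pose, the force, the opening and the grip force at its end, in the units of the state.
- status.get_obs(): the state, without advancing time (a new reading comes with each control period).
- optics.grab_frame(name): name is "scene" or "top" or "wrist"; returns a dict with "pixels" (400x640x3 uint8, red, green, blue), "z_map" (400x640 float32, m along the optical axis (not along the pixel's ray), 0 where there is no reading), "mtx" (3x3 intrinsics, pixels), "distortion" ([k1, k2, p1, p2, k3] as OpenCV has them; the pictures are not rectified), "extrinsics" (4x4, takes a point from camera to world coordinates); the wrist camera has in their place "T_tool_cam" (4x4, takes a point from camera to tool coordinates, whose origin is the TCP and whose axes are the flange's). Camera axes: x right, y up, looking along -z (the intrinsics and any distortion apply to the point x, -y, -z); pixel columns grow to the right and rows downward; lengths in m; the calibration is good to about 2 mm. A picture is of the moment at which its call begins: read the wrist's pose just before it.
- order.sign_off(): hands the job in; it is judged then, once.
The state is a dict: "t": time; "joints": joint angles; "joint_vel": joint speeds; "joint_efforts": joint torques, N m; "tcp_pos": TCP position; "tool_rot": TCP orientation; "wrist_force": force on the tool from outside, world axes, zero at the start; "ft_torque": the same for the moment, N m; "width": finger opening in m; "grip_force": force on a finger pad.
Only numpy, scipy, OpenCV 4.12 (cv2) and the standard library are available. Lean on these libraries where they do the work, as an engineer would, in place of code of your own. Each camera call takes 0.05 s, during which the arm holds its last target. There are 200 camera calls.

### The job

Of the capped filling tubes back from wash-up, which all look alike, one still has its steel core inside and weighs about twice as much as the others: find it by its weight and lay it in the open jaws of the stand. Then swing the coupler's hinged half right down over it, and after that swing the bolt up until it is fully home in the slot. Lay every empty tube flat in the red tote, and leave the ham, the sausage log and the knife alone.

Things in the scene. Friction and masses are not known exactly. Their poses are not given: they have to be found in the camera images.
- tube_1_mid (a point): centre of a capped steel filling tube: 38 mm diameter, 160 mm long over all, at each end a square flange 48 x 48 x 8 mm, so it lies unrolled, axis 24 mm up. x axis along the tube (y, z may be turned about it). Up to four, exactly alike (None: not here); neither name nor place tells which holds the core. Empty: 0.30 to 0.42 kg; with core: 0.70 to 0.90 kg; balanced
- tube_2_mid (a point): centre of a capped steel filling tube: 38 mm diameter, 160 mm long over all, at each end a square flange 48 x 48 x 8 mm, so it lies unrolled, axis 24 mm up. x axis along the tube (y, z may be turned about it). Up to four, exactly alike (None: not here); neither name nor place tells which holds the core. Empty: 0.30 to 0.42 kg; with core: 0.70 to 0.90 kg; balanced
- tube_3_mid (a point): centre of a capped steel filling tube: 38 mm diameter, 160 mm long over all, at each end a square flange 48 x 48 x 8 mm, so it lies unrolled, axis 24 mm up. x axis along the tube (y, z may be turned about it). Up to four, exactly alike (None: not here); neither name nor place tells which holds the core. Empty: 0.30 to 0.42 kg; with core: 0.70 to 0.90 kg; balanced
- tube_4_mid (a point): centre of a capped steel filling tube: 38 mm diameter, 160 mm long over all, at each end a square flange 48 x 48 x 8 mm, so it lies unrolled, axis 24 mm up. x axis along the tube (y, z may be turned about it). Up to four, exactly alike (None: not here); neither name nor place tells which holds the core. Empty: 0.30 to 0.42 kg; with core: 0.70 to 0.90 kg; balanced
- seat (a point): where a tube's centre lies in the bolted-down stand, 75 mm up: midway between two 24 mm wide open-topped V jaws, 48 mm either side along x (48 mm wide at the top). x along the tube, z up; up to 10 mm off along x is fine, flanges outside the jaws. At the +x jaw is the coupler, hinged half on its -y side, swing bolt on its +y side. Base plate 150 x 120 x 12 mm
- strap_hinge (a point): hinge pin of the coupler's hinged half: in the seat's frame at x 48, y -34, z 0 mm; pin along the seat's x axis
- strap_ear (a point): grip point in the forked ear at the free end of the coupler's hinged half, 74 mm from the hinge pin: a flat steel ear, 24 mm wide along the seat's x axis and 8 mm thick, with an 11 mm slot open at its end. The hinged half is a 24 mm wide half-round steel strap. It can be pinched by the 24 mm width from above and swung round the hinge, the ear turning between the fingers
- strap (a joint): angle of the hinged half, rad: 0 = right down over the tube (its stop), 2.4 = fully open, leaning back away from the tube; its hinge is stiff and it stays where it is left (0.08 N m of friction)
- bolt_pivot (a point): pivot of the swing bolt: in the seat's frame at x 48, y 44, z -42 mm; pin along the seat's x axis
- bolt_nut (a point): centre of the square nut on the swing bolt, 63 mm from the pivot: 24 mm wide along the seat's x axis, 20 mm the other way, 18 mm high along the bolt; the bolt's shank is 8 mm thick. It can be pinched by the 24 mm width from above and swung up round the pivot
- bolt (a joint): angle of the swing bolt, rad: 0 = upright, fully home in the slot with its nut over the ear (its stop), 1.25 = swung right out, away from the tube; stiff, it stays where it is left (0.06 N m). The nut blocks the ear if the bolt is upright before the hinged half is down
- tote: red plastic open tote, fixed, 210 x 270 x 60 mm high (x, y, z), walls and floor 5 mm; origin at the centre of its underside, on the bench, z up. Room for three tubes side by side, each along its x
- ham: bystander: block of smoked ham 90 x 120 x 90 mm, origin at the centre of its underside; leave alone
- log: bystander: sausage log standing upright, 68 mm diameter, 160 mm high, origin under it; leave alone
- knife: bystander: knife with a red handle, 280 mm long, lying on the bench, origin at the joint of handle and blade; leave alone
Mind the look-alikes: they are no part of the job. What is shaped like the part that bears tube_4_mid but orange is not meant.

How it is judged:
On the way, in this order (a step that is already met when the one before it is completed fails the run):
1. the heavy tube lies in both V jaws of the stand with the hinged half open (x of tube_3_mid in the frame of seat between -0.025 and 0.025 m and y of tube_3_mid in the frame of seat between -0.006 and 0.006 m and z of tube_3_mid in the frame of seat between -0.006 and 0.006 m and angle between the x axis of tube_3_mid and the x axis of seat, either way round below 0.1 rad and value of joint strap above 0.3 rad), for 0.2 s.
2. the hinged half is right down over the heavy tube, the bolt still out (x of tube_3_mid in the frame of seat between -0.025 and 0.025 m and y of tube_3_mid in the frame of seat between -0.006 and 0.006 m and z of tube_3_mid in the frame of seat between -0.006 and 0.006 m and angle between the x axis of tube_3_mid and the x axis of seat, either way round below 0.1 rad and value of joint strap below 0.08 rad and value of joint bolt above 0.3 rad), for 0.2 s.
3. the bolt is home in the slot (x of tube_3_mid in the frame of seat between -0.025 and 0.025 m and y of tube_3_mid in the frame of seat between -0.006 and 0.006 m and z of tube_3_mid in the frame of seat between -0.006 and 0.006 m and angle between the x axis of tube_3_mid and the x axis of seat, either way round below 0.1 rad and value of joint strap below 0.08 rad and value of joint bolt below 0.12 rad), for 0.2 s.
At the end, for the whole second after the job is handed in: The heavy tube lies in the stand's jaws (axis within 6 mm and 0.1 rad of the seat's, centre within 25 mm along it), hinged half down (under 0.08 rad), bolt home (under 0.12 rad), and every empty tube lies flat (within 0.22 rad of level) inside the red tote, its centre below the rim (all of step 3 and x of tube_1_mid in the frame of tote between -0.1 and 0.1 m and y of tube_1_mid in the frame of tote between -0.13 and 0.13 m and z of each of tube_1_mid, tube_2_mid, tube_4_mid in the frame of tote below 0.06 m and angle between tube_1_mid's own x axis and vertical between 1.35 and 1.79 rad and x of tube_2_mid in the frame of tote between -0.1 and 0.1 m and y of tube_2_mid in the frame of tote between -0.13 and 0.13 m and angle between tube_2_mid's own x axis and vertical between 1.35 and 1.79 rad and x of tube_4_mid in the frame of tote between -0.1 and 0.1 m and y of tube_4_mid in the frame of tote between -0.13 and 0.13 m and angle between tube_4_mid's own x axis and vertical between 1.35 and 1.79 rad); the robot touches nothing.
It fails at once if the ham is displaced by more than 50 mm (distance of ham from where it was at the start of the episode above 0.05 m).
It fails at once if the log is displaced by more than 50 mm (distance of log from where it was at the start of the episode above 0.05 m).
It fails at once if the knife is displaced by more than 50 mm (distance of knife from where it was at the start of the episode above 0.05 m).
Of tube_1, tube_2, tube_4 only 2 to 3 are there at a start; the rules pass over those that are not, and their reading is None.
At some moment in a run one of tube_1, tube_2, tube_4 may be knocked a few centimetres aside while the robot is not near it.
Once in a run the grip may slacken for a moment while it holds something.
It also fails if it takes over 210 s, if anything falls off the work surface, if the arm or the gripper's body presses on something with over 40 N, if the wrist force passes 120 N, or if a joint passes its speed limit or range.

## Working session

There is one attempt and no reset: what is moved stays moved. The work goes in short steps, Python scripts to look and compute and a shell command to move; the robot and the scene stay as the last step left them, time stands still between calls to the robot, and variables do not carry over. Pictures are saved under pics/ and viewed, at most 14 in all, crops included, and the job is handed in when it is done.

```bash
ls; mkdir -p pics; cat > h.py <<'E'
import numpy as np, cv2
from station import status, optics, order
from scipy.spatial.transform import Rotation as R
def grab(n):
    o=status.get_obs(); f=optics.grab_frame(n)
    if 'extrinsics' in f: T=np.array(f['extrinsics'])
    else:
        W=np.eye(4); W[:3,:3]=R.from_rotvec(o['tool_rot']).as_matrix(); W[:3,3]=o['tcp_pos']; T=W@np.array(f['T_tool_cam'])
    f['T']=T; return f
def rays(f,uv):
    p=cv2.undistortPoints(np.array(uv,float).reshape(-1,1,2),np.array(f['mtx']),np.array(f['distortion'])).reshape(-1,2)
    d=np.c_[p[:,0],-p[:,1],-np.ones(len(p))]
    return f['T'][:3,3], d@f['T'][:3,:3].T
def onplane(f,uv,z):
    o,d=rays(f,uv); return o+d*((z-o[2])/d[:,2])[:,None]
def cloud(f):
    z=f['z_map']; v,u=np.mgrid[:400,:640]
    o,d=rays(f,np.c_[u.ravel(),v.ravel()]); P=o+d*z.ravel()[:,None]
    P[z.ravel()==0]=np.nan
    return P.reshape(400,640,3)
def save(f,name,crop=None,s=1):
    im=f['pixels'][...,::-1]
    if crop: im=im[crop[1]:crop[3],crop[0]:crop[2]]
    cv2.imwrite('pics/'+name,cv2.resize(im,None,fx=s,fy=s,interpolation=cv2.INTER_CUBIC))
E
python3 - <<'E'
from h import *
o=status.get_obs(); print({k:np.round(v,3).tolist() for k,v in o.items()})
for n in('top','scene'):
    f=grab(n); save(f,n+'1.png',s=1.25); print(f['T'].round(3).tolist()); np.save(n+'.npy',f,allow_pickle=True)
E
```

```text
pics
{'t': 0.0, 'joints': [1.444, 0.386, 0.007, -0.001, -1.194, -0.259], 'joint_vel': [-0.001, 0.001, 0.001, -0.002, -0.0, 0.0], 'joint_efforts': [-0.0, -39.067, 18.741, 4.22, 0.011, -0.0], 'tcp_pos': [0.235, 0.578, 0.182], 'tool_rot': [3.081, -0.602, -0.001], 'wrist_force': [-0.17, 0.294, -0.16], 'ft_torque': [-0.007, -0.01, -0.066], 'grip_force': 0.0, 'width': 0.087}
[[0.005, 0.982, -0.188, 0.304], [-1.0, 0.005, -0.003, -0.003], [-0.002, 0.188, 0.982, 1.299], [0.0, 0.0, 0.0, 1.0]]
[[-0.365, -0.771, 0.522, 1.314], [0.931, -0.303, 0.203, 0.31], [0.001, 0.56, 0.829, 1.317], [0.0, 0.0, 0.0, 1.0]]
```

View pics/top1.png

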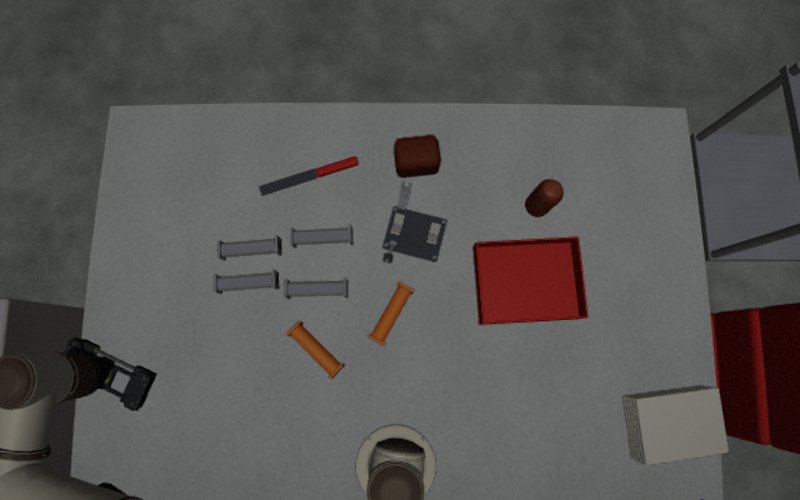

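View pics/scene1.png

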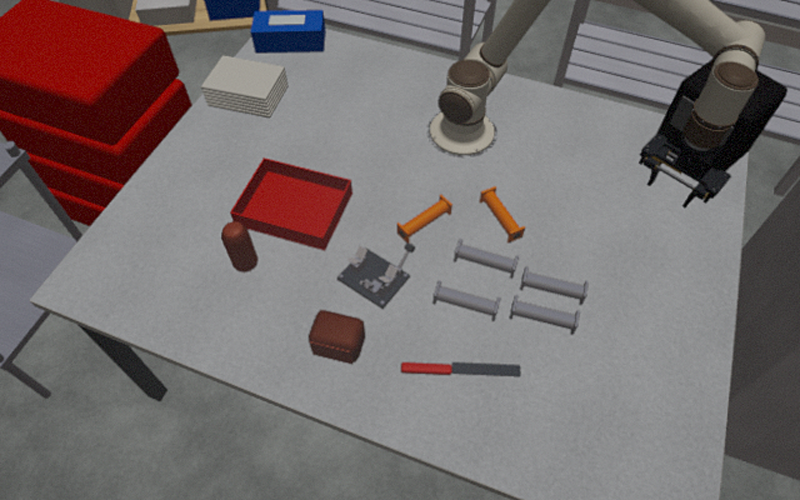

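The top view shows four grey tubes at about (250,248), (322,236), (247,282) and (317,288). The orange decoys are at (390,313) and (315,350), the stand at (415,233) with the coupler on its left, and the tote at (530,280). The strap leans out towards the ham at (405,192), and the bolt leans towards the robot at (388,257).

```bash
cat > meas.py <<'E'
from h import *
def objs(f,lo=0.012,hi=0.2,amin=60,xr=(0.25,0.95),yr=(-0.5,0.5)):
    P=cloud(f); m=((P[...,2]>lo)&(P[...,2]<hi)&(P[...,0]>xr[0])&(P[...,0]<xr[1])&(P[...,1]>yr[0])&(P[...,1]<yr[1])).astype(np.uint8)
    n,l,s,c=cv2.connectedComponentsWithStats(m,connectivity=4); out=[]
    for i in range(1,n):
        if s[i,4]<amin: continue
        q=P[l==i]; r=cv2.minAreaRect((q[:,:2]*1000).astype(np.float32)); col=f['pixels'][l==i].mean(0)
        (cx,cy),(w,h),a=r
        if w<h: w,h=h,w; a+=90
        a=(a+90)%180-90
        out.append((c[i].round(0),q.mean(0).round(4),(round(cx,1),round(cy,1)),(round(w,1),round(h,1)),round(a,1),np.percentile(q[:,2],95).round(4),col.round(0)))
    return out
if __name__=='__main__':
    for n in('top','scene'):
        f=np.load(n+'.npy',allow_pickle=True).item()
        print(n); P=cloud(f); print('bench z',np.nanmedian(P[300:330,250:270,2]) if n=='top' else '')
        for o in objs(f): print(*o)
E
python3 meas.py
python3 - <<'E'
from h import *
f=np.load('top.npy',allow_pickle=True).item(); save(f,'topc.png',(290,120,380,230),6)
P=cloud(f)
for z0 in(0.03,0.05,0.065,0.09):
  m=(P[...,2]>z0); m[:, :295]=0;m[:,365:]=0;m[:140]=0;m[215:]=0
  n,l,s,c=cv2.connectedComponentsWithStats(m.astype(np.uint8))
  for i in range(1,n):
    if s[i,4]>4: q=P[l==i]; print(z0,s[i],q.mean(0).round(4),q.min(0).round(3),q.max(0).round(3))
E
```

```text
top
bench z 0.0009967806771973287
[333. 124.] [ 0.7834 -0.0503  0.08  ] (793.3, -51.0) (117.1, 94.3) -82.7 0.0927 [48. 21. 14.]
[245. 140.] [0.7492 0.2483 0.0175] (750.8, 242.4) (281.9, 32.2) -71.8 0.0213 [65. 37. 37.]
[435. 158.] [ 0.6607 -0.3668  0.1157] (667.9, -374.4) (66.4, 59.2) 43.6 0.1594 [51. 24. 18.]
[319. 179.] [ 0.6041 -0.0059  0.0546] (592.8, -17.6) (197.5, 88.5) -14.5 0.1264 [63. 63. 64.]
[341. 191.] [ 0.5727 -0.0778  0.0285] (576.6, -77.2) (121.8, 86.0) -23.8 0.0702 [56. 57. 58.]
[257. 189.] [0.5755 0.1991 0.0395] (577.8, 198.5) (161.9, 47.1) -86.7 0.0478 [79. 79. 80.]
[199. 198.] [0.5439 0.3881 0.0392] (546.0, 389.6) (161.4, 48.8) -85.2 0.0477 [75. 75. 77.]
[428. 220.] [ 0.477  -0.3577  0.0452] (462.5, -341.3) (273.9, 210.3) -86.7 0.0629 [68. 16. 15.]
[197. 225.] [0.4544 0.3901 0.0398] (455.3, 393.9) (162.7, 46.2) -85.4 0.0491 [76. 76. 78.]
[253. 231.] [0.4382 0.2074 0.0399] (439.1, 208.0) (162.9, 48.0) -87.5 0.0485 [79. 79. 81.]
[313. 251.] [0.3759 0.0136 0.0404] (376.3, 14.0) (161.2, 47.7) -29.1 0.0483 [118.  67.  31.]
[248. 275.] [0.2984 0.2164 0.0405] (289.3, 213.
[... 1640 characters left out ...]
 0.05] [ 0.607 -0.078  0.077]
0.05 [307 197   8  14  71] [0.5166 0.0208 0.0768] [0.501 0.011 0.052] [0.547 0.033 0.091]
0.065 [316 145  14  31 215] [ 0.6559 -0.0156  0.0946] [ 0.616 -0.035  0.065] [0.692 0.005 0.145]
0.065 [345 178   8   5  23] [ 0.5989 -0.0999  0.0697] [ 0.592 -0.11   0.065] [ 0.607 -0.088  0.077]
0.065 [313 183   8   5  20] [0.5808 0.0051 0.07  ] [ 0.576 -0.008  0.067] [0.589 0.015 0.074]
0.065 [342 190   8   6  24] [ 0.5574 -0.0883  0.0698] [ 0.55  -0.1    0.065] [ 0.567 -0.078  0.075]
0.065 [307 202   8   9  58] [0.5121 0.0219 0.0809] [0.501 0.011 0.068] [0.528 0.033 0.091]
0.09 [320 145  10  13  74] [ 0.6772 -0.0211  0.1228] [ 0.666 -0.035  0.09 ] [ 0.692 -0.007  0.145]
```

View pics/topc.png

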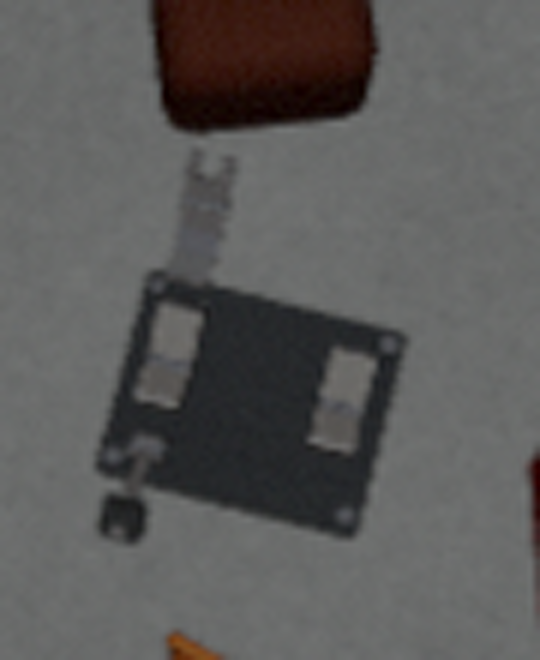

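```bash
cat > go.py <<'E'
import sys
from h import *
x,y,z,yaw=map(float,sys.argv[1:5])
o=status.get_obs(); M=R.from_rotvec(o['tool_rot']).as_matrix()
yaw=np.radians(yaw); c,s=np.cos(yaw),np.sin(yaw)
T=np.array([[c,s,0],[s,-c,0],[0,0,-1]])
l=M.T@(np.array([x,y,z])-o['tcp_pos'])*1000; r=np.degrees(R.from_matrix(M.T@T).as_rotvec())
print('linear',l.round(1).tolist(),'rot',r.round(2).tolist(),'rows',max(np.linalg.norm(l)/41.7,np.linalg.norm(r)/7.16).round(1),'t',round(o['t'],1),'tcp',np.round(o['tcp_pos'],4).tolist(),'yaw',np.degrees(np.arctan2(M[1,0],M[0,0])).round(2),'w',round(o['width'],4),'F',np.round(o['wrist_force'],2).tolist())
E
python3 go.py 0.50 0.30 0.25 -86
```

```text
linear [350.4, 158.4, -67.4] rot [0.1, -0.07, 63.89] rows 9.4 t 0.1 tcp [0.2349, 0.5785, 0.1823] yaw -22.11 w 0.0868 F [-0.28, 0.2, -0.91]
```

```bash
python3 -m crank '[{"linear":[0,0,-67],"rotation":[0,0,0],"claw":87},{"linear":[0,0,-67],"rotation":[0,0,0],"claw":87},{"linear":[350,158,-67],"rotation":[0,0,64],"claw":87},{"linear":[350,158,-67],"rotation":[0,0,64],"claw":87},{"linear":[350,158,-67],"rotation":[0,0,64],"claw":87},{"linear":[350,158,-67],"rotation":[0,0,64],"claw":87},{"linear":[350,158,-67],"rotation":[0,0,64],"claw":87},{"linear":[350,158,-67],"rotation":[0,0,64],"claw":87},{"linear":[350,158,-67],"rotation":[0,0,64],"claw":87},{"linear":[350,158,-67],"rotation":[0,0,64],"claw":87},{"linear":[350,158,-67],"rotation":[0,0,64],"claw":87},{"linear":[350,158,-67],"rotation":[0,0,64],"claw":87}]' 45
cat > wm.py <<'E'
from h import *; from meas import objs
import sys
f=grab('wrist')
if len(sys.argv)>1: save(f,sys.argv[1],s=1.25)
print('cam',f['T'][:3,3].round(3))
for o in objs(f,amin=400): print(*o)
E
python3 wm.py w1.png; python3 go.py 0.55 0.388 0.15 -85
```

```text
t: 1.1
tcp_pos: [0.5026, 0.2967, 0.2497]
tool_rot: [2.285, -2.154, 0.001]
wrist_force: [0.6, -0.1, 0.8]
width: 0.0868
grip_force: 0.0
cam [0.506 0.216 0.452]
[141. 107.] [0.7527 0.2334 0.0174] (750.5, 240.7) (277.4, 30.7) -71.3 0.0193 [103.  64.  65.]
[270.  82.] [0.5773 0.1912 0.0403] (579.1, 197.1) (161.7, 47.9) -86.8 0.0481 [111. 110. 114.]
[377.  97.] [0.4431 0.2008 0.0404] (441.0, 206.2) (161.2, 47.7) -88.2 0.0481 [109. 108. 112.]
[489. 113.] [0.2981 0.2103 0.0387] (289.0, 207.6) (151.1, 47.5) 46.8 0.0468 [154.  86.  48.]
[292. 224.] [0.5461 0.378  0.0392] (547.2, 385.1) (156.5, 48.0) -84.8 0.0472 [107. 106. 109.]
[353. 226.] [0.4589 0.3764 0.0392] (456.9, 387.4) (155.8, 47.4) -84.8 0.0473 [106. 105. 108.]
linear [-87.6, -53.4, 99.3] rot [0.05, -0.08, -1.43] rows 3.4 t 1.1 tcp [0.5022, 0.2973, 0.2495] yaw -86.43 w 0.0871 F [0.77, 0.38, -0.51]
```

View pics/w1.png

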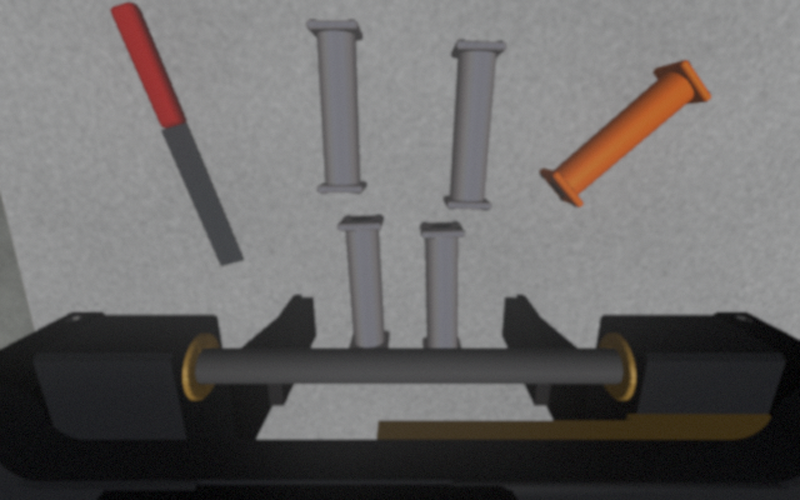

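The wrist view shows all four grey tubes: two at the top, (340,105) and (475,125), and two lower ones at (363,280) and (442,285). Their positions agree with the top view.

```bash
python3 -m crank '[{"linear":[-88,-50,100],"rotation":[0,0,-1.5],"claw":80},{"linear":[-88,-50,100],"rotation":[0,0,-1.5],"claw":80},{"linear":[-88,-50,100],"rotation":[0,0,-1.5],"claw":80},{"linear":[-88,-50,100],"rotation":[0,0,-1.5],"claw":80},{"linear":[-88,-50,200],"rotation":[0,0,-1.5],"claw":80},{"linear":[-88,-50,230],"rotation":[0,0,-1.5],"claw":80},{"linear":[-88,-50,243],"rotation":[0,0,-1.5],"claw":80},{"linear":[-88,-50,243],"rotation":[0,0,-1.5],"claw":80}]'; python3 go.py 0.547 0.388 0.006 -85
```

```text
t: 1.82
tcp_pos: [0.5396, 0.39, 0.0003]
tool_rot: [2.316, -2.107, -0.003]
wrist_force: [0.1, -0.3, -0.5]
width: 0.0798
grip_force: 0.0
linear [2.7, -7.1, -5.7] rot [0.52, -0.35, 0.41] rows 0.2 t 1.8 tcp [0.5396, 0.39, 0.0003] yaw -84.58 w 0.0798 F [0.14, -0.33, -0.5]
```

```bash
python3 -m crank '[{"linear":[0,0,0],"rotation":[0,0,0],"claw":80},{"linear":[0,0,0],"rotation":[0,0,0],"claw":80}]'; python3 go.py 0.547 0.388 0.006 -85
```

```text
t: 1.98
tcp_pos: [0.5432, 0.3923, 0.0062]
tool_rot: [2.323, -2.111, 0.001]
wrist_force: [0.2, -0.6, 1.0]
width: 0.08
grip_force: 0.0
linear [4.7, -3.4, 0.2] rot [0.09, -0.12, 0.5] rows 0.1 t 2.0 tcp [0.5432, 0.3923, 0.0062] yaw -84.5 w 0.08 F [0.22, -0.6, 1.04]
```

```bash
python3 -m crank '[{"linear":[4,-3.5,0],"rotation":[0,0,0.5],"claw":80},{"linear":[4,-3.5,0],"rotation":[0,0,0.5],"claw":30},{"linear":[4,-3.5,0],"rotation":[0,0,0.5],"claw":30},{"linear":[4,-3.5,0],"rotation":[0,0,0.5],"claw":30},{"linear":[4,-3.5,0],"rotation":[0,0,0.5],"claw":30},{"linear":[4,-3.5,0],"rotation":[0,0,0.5],"claw":30},{"linear":[4,-3.5,-40],"rotation":[0,0,0.5],"claw":30},{"linear":[4,-3.5,-80],"rotation":[0,0,0.5],"claw":30},{"linear":[4,-3.5,-100],"rotation":[0,0,0.5],"claw":30},{"linear":[4,-3.5,-100],"rotation":[0,0,0.5],"claw":30},{"linear":[4,-3.5,-100],"rotation":[0,0,0.5],"claw":30},{"linear":[4,-3.5,-100],"rotation":[0,0,0.5],"claw":30}]' 45;python3 -m crank '[{"linear":[0,0,0],"rotation":[0,0,0],"claw":30}]'; python3 go.py 0.4625 -0.262 0.2 -176.7
```

```text
t: 2.98
tcp_pos: [0.547, 0.388, 0.1065]
tool_rot: [2.313, -2.124, -0.001]
wrist_force: [0.4, 0.4, -0.2]
width: 0.0306
grip_force: 0.0
t: 3.07
tcp_pos: [0.5468, 0.3877, 0.1056]
tool_rot: [2.312, -2.123, -0.001]
wrist_force: [-0.4, -0.8, -0.9]
width: 0.03
grip_force: 0.0
linear [640.4, 139.6, -92.9] rot [0.03, -0.2, 91.58] rows 15.9 t 3.1 tcp [0.5468, 0.3877, 0.1056] yaw -85.12 w 0.03 F [-0.37, -0.83, -0.89]
```

```bash
python3 -m crank '[{"linear":[0,0,-100],"rotation":[0,0,0],"claw":80},{"linear":[0,0,-100],"rotation":[0,0,0],"claw":80},{"linear":[0,0,-100],"rotation":[0,0,0],"claw":80},{"linear":[0,80,-140],"rotation":[0,0,0],"claw":80},{"linear":[0,80,-140],"rotation":[0,0,0],"claw":80},{"linear":[0,80,-140],"rotation":[0,0,0],"claw":80},{"linear":[0,80,-140],"rotation":[0,0,0],"claw":80}]'; python3 - <<'E'
from h import *; from meas import objs
for n in('wrist','top'):
  print(n)
  for o in objs(grab(n),amin=60,yr=(0.1,0.5),hi=0.1): print(*o)
E
```

```text
t: 3.65
tcp_pos: [0.4668, 0.382, 0.2487]
tool_rot: [-2.315, 2.12, 0.0]
wrist_force: [-0.1, -0.2, -0.1]
width: 0.0689
grip_force: 0.0
wrist
[126.  72.] [0.7361 0.2825 0.0174] (735.2, 285.5) (183.0, 31.0) -71.4 0.019 [79. 70. 72.]
[247.  41.] [0.5739 0.2346 0.0399] (579.3, 233.2) (91.2, 47.3) -83.4 0.0477 [111. 110. 114.]
[358.  49.] [0.4412 0.2318 0.0402] (441.1, 231.6) (111.2, 46.7) -87.8 0.0475 [111. 110. 114.]
[476.  48.] [0.3006 0.2175 0.0396] (294.5, 214.5) (134.2, 48.0) 46.4 0.0473 [159.  87.  48.]
[268. 166.] [0.5448 0.3844 0.04  ] (546.7, 388.2) (161.3, 47.3) -84.8 0.048 [111. 110. 114.]
[332. 174.] [0.4572 0.3878 0.0403] (456.4, 390.8) (160.9, 47.7) -85.0 0.048 [110. 109. 113.]
top
[245. 140.] [0.7492 0.2485 0.0177] (750.9, 242.1) (281.7, 32.2) -71.9 0.0222 [68. 39. 39.]
[257. 189.] [0.5754 0.1991 0.0397] (577.8, 198.2) (161.4, 47.8) -87.0 0.0489 [82. 82. 84.]
[199. 198.] [0.5435 0.3875 0.0392] (545.6, 388.9) (161.2, 47.9) -84.7 0.0482 [79. 79. 81.]
[199. 225.] [0.4548 0.3814 0.0392] (456.2, 390.7) (159.4, 46.7) -85.8 0.0477 [79. 79. 81.]
[253. 231.] [0.4381 0.2073 0.0399] (438.7, 208.3) (162.6, 48.3) -87.6 0.049 [82. 82. 84.]
[248. 275.] [0.2982 0.2162 0.0404] (288.9, 213.8) (149.3, 49.1) 44.5 0.0479 [118.  65.  28.]
```

```bash
python3 -m crank '[{"linear":[0,-80,60],"rotation":[0,0,0],"claw":64},{"linear":[0,-80,60],"rotation":[0,0,0],"claw":64},{"linear":[0,-80,60],"rotation":[0,0,0],"claw":64},{"linear":[0,-80,100],"rotation":[0,0,0],"claw":64},{"linear":[0,-80,140],"rotation":[0,0,0],"claw":64},{"linear":[0,-80,180],"rotation":[0,0,0],"claw":64},{"linear":[0,-80,220],"rotation":[0,0,0],"claw":64},{"linear":[0,-80,240],"rotation":[0,0,0],"claw":64},{"linear":[0,-80,240],"rotation":[0,0,0],"claw":64},{"linear":[0,-80,240],"rotation":[0,0,0],"claw":64},{"linear":[0,-80,240],"rotation":[0,0,0],"claw":64}]'; python3 go.py 0.5467 0.388 0.006 -85
```

```text
t: 4.67
tcp_pos: [0.5493, 0.389, 0.0078]
tool_rot: [-2.313, 2.124, -0.001]
wrist_force: [0.6, 0.3, 0.3]
width: 0.0642
grip_force: 0.0
linear [0.7, 2.6, 1.8] rot [-0.09, 0.02, -0.11] rows 0.1 t 4.7 tcp [0.5493, 0.389, 0.0078] yaw -85.11 w 0.0642 F [0.64, 0.35, 0.27]
```

```bash
python3 -m crank '[{"linear":[0,2,1],"rotation":[0,0,0],"claw":64},{"linear":[0,2,1],"rotation":[0,0,0],"claw":30},{"linear":[0,2,1],"rotation":[0,0,0],"claw":30},{"linear":[0,2,1],"rotation":[0,0,0],"claw":30},{"linear":[0,2,1],"rotation":[0,0,0],"claw":30},{"linear":[0,2,1],"rotation":[0,0,0],"claw":30},{"linear":[0,2,1],"rotation":[0,0,0],"claw":30},{"linear":[0,2,1],"rotation":[0,0,0],"claw":30},{"linear":[0,2,1],"rotation":[0,0,0],"claw":30},{"linear":[0,2,1],"rotation":[0,0,0],"claw":30}]' 45;python3 -m crank '[{"linear":[0,0,-40],"rotation":[0,0,0],"claw":30},{"linear":[0,0,-80],"rotation":[0,0,0],"claw":30},{"linear":[0,0,-100],"rotation":[0,0,0],"claw":30},{"linear":[0,0,-100],"rotation":[0,0,0],"claw":30},{"linear":[0,0,-100],"rotation":[0,0,0],"claw":30},{"linear":[0,0,-100],"rotation":[0,0,0],"claw":30},{"linear":[0,0,-100],"rotation":[0,0,0],"claw":30}]'; python3 go.py 0.4625 -0.262 0.2 -176.7
```

```text
t: 5.5
tcp_pos: [0.5457, 0.3883, 0.0062]
tool_rot: [2.314, -2.124, 0.0]
wrist_force: [-0.5, -0.0, -0.5]
width: 0.0301
grip_force: 0.0
t: 6.08
tcp_pos: [0.5449, 0.3876, 0.1045]
tool_rot: [2.312, -2.123, -0.001]
wrist_force: [-0.5, 0.3, -1.2]
width: 0.0301
grip_force: 0.0
linear [640.4, 137.6, -93.9] rot [0.03, -0.21, 91.58] rows 15.9 t 6.1 tcp [0.5449, 0.3876, 0.1045] yaw -85.12 w 0.0301 F [-0.54, 0.33, -1.17]
```

```bash
python3 wm.py w2.png; python3 - <<'E'
from h import *
f=grab('scene'); save(f,'s2.png',(340,120,600,300),3)
E
```

```text
cam [0.551 0.307 0.307]
[121.  81.] [0.7298 0.3011 0.0175] (729.1, 304.7) (143.5, 31.3) -71.5 0.0187 [72. 73. 76.]
[300.  37.] [0.575  0.2561 0.0407] (576.1, 252.8) (50.9, 47.6) -86.6 0.0485 [113. 112. 116.]
[467.  50.] [0.444  0.2539 0.0397] (439.7, 251.0) (72.5, 48.1) -88.1 0.0482 [109. 108. 112.]
[604.  56.] [0.3331 0.2485 0.0365] (317.7, 242.6) (65.6, 47.9) 41.8 0.0485 [125.  67.  32.]
[318. 200.] [0.5497 0.3797 0.0572] (547.2, 385.4) (155.7, 47.6) -84.9 0.175 [105. 104. 108.]
[419. 182.] [0.4631 0.3638 0.0397] (456.6, 371.4) (123.6, 47.0) -82.4 0.0479 [111. 110. 114.]
[367. 260.] [0.525  0.3761 0.1693] (503.4, 421.6) (106.2, 18.8) -62.9 0.1874 [44. 44. 45.]
```

View pics/w2.png

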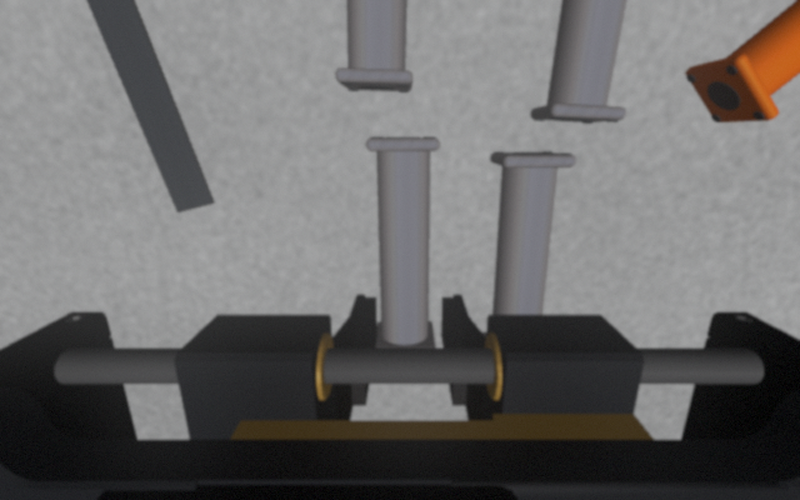

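View pics/s2.png

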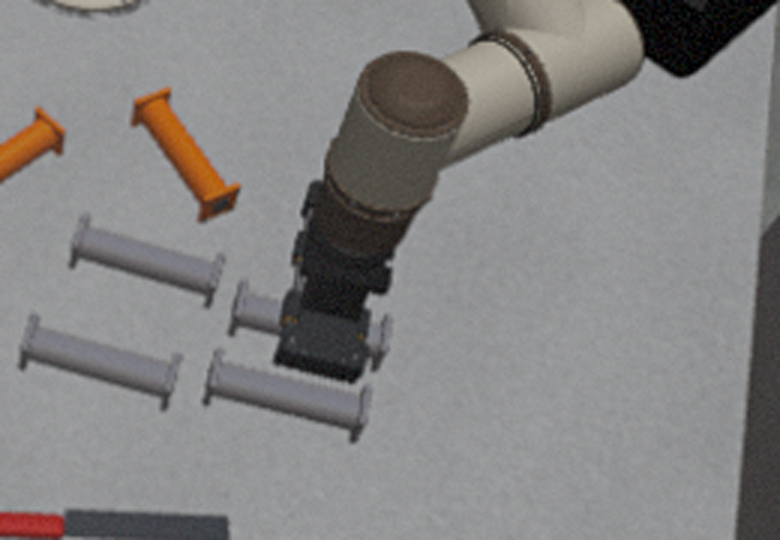

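```bash
python3 - <<'E'
from h import *
o=status.get_obs(); print(o['tcp_pos'],o['width'])
f=grab('wrist'); P=cloud(f); W=R.from_rotvec(o['tool_rot']).as_matrix()
L=(P-np.array(o['tcp_pos']))@W*1000
for v in range(236,345,12):
  print(v,[L[v,u].round(0).tolist() for u in (284,290,295,357,364,370)])
print('Ttc',np.round(f['T_tool_cam'],3).tolist())
T=np.linalg.inv(f['T']); 
for q in ([0,0,0],[0,0,-19],[0,15,0],[0,-15,0]):
  p=T[:3,:3]@(np.array(o['tcp_pos'])+W@np.array(q)/1000)+T[:3,3]; p=p*[1,-1,-1]
  print(q,cv2.projectPoints(p.reshape(1,1,3),np.zeros(3),np.zeros(3),np.array(f['mtx']),np.array(f['distortion']))[0].ravel().round(1), p[2])
E
```

```text
[0.54511499 0.38768147 0.10453045] 0.02986858746811834
236 [[-51.0, -44.0, 104.0], [12.0, -19.0, -42.0], [-50.0, -32.0, 104.0], [-50.0, 34.0, 104.0], [12.0, 23.0, -41.0], [-50.0, 48.0, 104.0]]
248 [[12.0, -21.0, -56.0], [11.0, -18.0, -54.0], [10.0, -15.0, -53.0], [10.0, 18.0, -53.0], [11.0, 21.0, -54.0], [12.0, 24.0, -57.0]]
260 [[10.0, -19.0, -67.0], [11.0, -16.0, -67.0], [9.0, -14.0, -65.0], [9.0, 17.0, -63.0], [11.0, 20.0, -67.0], [12.0, 22.0, -69.0]]
272 [[11.0, -18.0, -79.0], [11.0, -15.0, -79.0], [3.0, -14.0, -65.0], [3.0, 17.0, -65.0], [11.0, 18.0, -79.0], [11.0, 21.0, -79.0]]
284 [[33.0, -11.0, -124.0], [34.0, -9.0, -126.0], [34.0, -7.0, -126.0], [33.0, 10.0, -125.0], [33.0, 12.0, -125.0], [33.0, 14.0, -125.0]]
296 [[32.0, -10.0, -129.0], [31.0, -9.0, -127.0], [31.0, -7.0, -128.0], [30.0, 10.0, -127.0], [31.0, 12.0, -127.0], [31.0, 14.0, -127.0]]
308 [[-1.0, -17.0, -89.0], [-1.0, -14.0, -89.0], [-140.0, -35.0, 104.0], [-140.0, 37.0, 103.0], [-1.0, 18.0, -88.0], [-0.0, 20.0, -90.0]]
320 [[-8.0, -17.0, -87.0], [-7.0, -14.0, -89.0], [-157.0, -35.0, 104.0], [-157.0, 37.0, 104.0], [-7.0, 18.0, -89.0], [-6.0, 20.0, -89.0]]
332 [[-174.0, -49.0, 104.0], [-174.0, -42.0, 104.0], [-173.0, -36.0, 104.0], [-173.0, 38.0, 104.0], [-172.0, 46.0, 103.0], [-174.0, 53.0, 105.0]]
344 [[24.0, -9.0, -138.0], [24.0, -8.0, -138.0], [25.0, -6.0, -139.0], [25.0, 9.0, -138.0], [25.0, 11.0, -139.0], [24.0, 12.0, -138.0]]
Ttc [[0.001, 0.957, 0.291, 0.081], [1.0, -0.001, -0.001, 0.002], [-0.0, 0.291, -0.957, -0.202], [0.0, 0.0, 0.0, 1.0]]
[0, 0, 0] [324.5 228.5] 0.21688279491856038
[0, 0, -19] [324.3 239.6] 0.19870644484019484
[0, 15, 0] [345.9 228.6] 0.21689252890741542
[0, -15, 0] [303.1 228.5] 0.21687306092970535
```

The wrist view shows tube A still on the bench at (403,240), between and below the fingers. The scene crop shows the gripper over it. The depth map puts the fingertips about 40 mm behind the stated TCP, which would explain why both closures missed. I'll go lower in small steps and watch the wrist force.

```bash
python3 -m crank '[{"linear":[0,0,0],"rotation":[0,0,0],"claw":64},{"linear":[0,0,0],"rotation":[0,0,0],"claw":64},{"linear":[0,0,0],"rotation":[0,0,0],"claw":64},{"linear":[0,0,0],"rotation":[0,0,0],"claw":64},{"linear":[0,0,0],"rotation":[0,0,0],"claw":64},{"linear":[0,0,30],"rotation":[0,0,0],"claw":64},{"linear":[0,0,60],"rotation":[0,0,0],"claw":64},{"linear":[0,0,85],"rotation":[0,0,0],"claw":64},{"linear":[0,0,95],"rotation":[0,0,0],"claw":64},{"linear":[0,0,100],"rotation":[0,0,0],"claw":64},{"linear":[0,0,102],"rotation":[0,0,0],"claw":64},{"linear":[0,0,102],"rotation":[0,0,0],"claw":64}]'; python3 -m crank '[{"linear":[0,0,2],"rotation":[0,0,0],"claw":64},{"linear":[0,0,4],"rotation":[0,0,0],"claw":64},{"linear":[0,0,4],"rotation":[0,0,0],"claw":64}]'; python3 -m crank '[{"linear":[0,0,2],"rotation":[0,0,0],"claw":64},{"linear":[0,0,4],"rotation":[0,0,0],"claw":64},{"linear":[0,0,4],"rotation":[0,0,0],"claw":64}]'
```

```text
t: 7.23
tcp_pos: [0.5465, 0.389, 0.0052]
tool_rot: [-2.313, 2.123, -0.001]
wrist_force: [-0.8, -0.4, 0.1]
width: 0.0639
grip_force: 0.0
t: 7.48
tcp_pos: [0.546, 0.3887, 0.001]
tool_rot: [-2.313, 2.124, 0.0]
wrist_force: [0.5, -0.1, 1.2]
width: 0.0639
grip_force: 0.0
t: 7.73
tcp_pos: [0.5455, 0.3881, -0.0041]
tool_rot: [2.314, -2.124, -0.0]
wrist_force: [-0.4, -0.1, 0.2]
width: 0.0641
grip_force: 0.0
```

```bash
S='[{"linear":[0,0,2],"rotation":[0,0,0],"claw":64},{"linear":[0,0,5],"rotation":[0,0,0],"claw":64},{"linear":[0,0,5],"rotation":[0,0,0],"claw":64}]'; python3 -m crank '[{"linear":[0,0,3],"rotation":[0,0,0],"claw":64},{"linear":[0,0,6],"rotation":[0,0,0],"claw":64},{"linear":[0,0,6],"rotation":[0,0,0],"claw":64}]'|egrep 'tcp|force'; python3 -m crank '[{"linear":[0,0,3],"rotation":[0,0,0],"claw":64},{"linear":[0,0,6],"rotation":[0,0,0],"claw":64},{"linear":[0,0,6],"rotation":[0,0,0],"claw":64}]'|egrep 'tcp|force';python3 - <<'E'
from h import *
f=grab('wrist'); o=status.get_obs(); P=cloud(f)
for v in range(228,250,2): print(v,[P[v,u].round(3).tolist() for u in (262,266,270,380,384,388)])
E
```

```text
tcp_pos: [0.5453, 0.3879, -0.0107]
wrist_force: [-1.0, -0.5, -0.6]
grip_force: 0.0
tcp_pos: [0.5453, 0.388, -0.0167]
wrist_force: [0.5, 0.6, -0.4]
grip_force: 0.0
228 [[0.586, 0.385, -0.0], [0.583, 0.384, 0.001], [0.58, 0.383, 0.002], [0.51, 0.378, 0.001], [0.508, 0.377, 0.001], [0.505, 0.377, 0.0]]
230 [[0.586, 0.386, 0.0], [0.583, 0.385, 0.001], [0.581, 0.385, -0.0], [0.51, 0.379, 0.001], [0.508, 0.379, 0.0], [0.505, 0.378, 0.001]]
232 [[0.586, 0.387, 0.001], [0.583, 0.387, 0.0], [0.58, 0.386, 0.001], [0.51, 0.381, -0.0], [0.507, 0.38, -0.0], [0.505, 0.38, 0.0]]
234 [[0.586, 0.389, -0.0], [0.583, 0.388, 0.0], [0.58, 0.387, 0.002], [0.51, 0.382, 0.001], [0.507, 0.382, -0.001], [0.505, 0.381, 0.001]]
236 [[0.586, 0.39, -0.0], [0.583, 0.39, -0.0], [0.58, 0.389, 0.0], [0.51, 0.383, 0.001], [0.507, 0.383, 0.0], [0.505, 0.382, 0.001]]
238 [[0.581, 0.381, 0.024], [0.579, 0.38, 0.024], [0.577, 0.38, 0.023], [0.509, 0.385, 0.001], [0.512, 0.374, 0.024], [0.51, 0.374, 0.024]]
240 [[0.581, 0.38, 0.027], [0.578, 0.38, 0.026], [0.577, 0.382, 0.022], [0.509, 0.386, 0.001], [0.513, 0.374, 0.028], [0.511, 0.374, 0.027]]
242 [[0.58, 0.38, 0.029], [0.578, 0.38, 0.03], [0.577, 0.383, 0.023], [0.509, 0.387, 0.0], [0.513, 0.376, 0.027], [0.511, 0.375, 0.029]]
244 [[0.58, 0.381, 0.031], [0.577, 0.38, 0.032], [0.576, 0.383, 0.025], [0.509, 0.389, -0.0], [0.513, 0.376, 0.028], [0.512, 0.375, 0.032]]
246 [[0.579, 0.38, 0.035], [0.577, 0.38, 0.034], [0.576, 0.384, 0.025], [0.509, 0.39, 0.0], [0.513, 0.377, 0.029], [0.512, 0.375, 0.034]]
248 [[0.579, 0.38, 0.037], [0.577, 0.381, 0.036], [0.576, 0.385, 0.026], [0.509, 0.391, 0.002], [0.513, 0.378, 0.029], [0.513, 0.375, 0.037]]
```

```bash
python3 -m crank '[{"linear":[0,0,4],"rotation":[0,0,0],"claw":64},{"linear":[0,0,8],"rotation":[0,0,0],"claw":64},{"linear":[0,0,12],"rotation":[0,0,0],"claw":64},{"linear":[0,0,12],"rotation":[0,0,0],"claw":64}]'|egrep 'tcp|force'; python3 -m crank '[{"linear":[0,0,0],"rotation":[0,0,0],"claw":34},{"linear":[0,0,0],"rotation":[0,0,0],"claw":34},{"linear":[0,0,0],"rotation":[0,0,0],"claw":34},{"linear":[0,0,0],"rotation":[0,0,0],"claw":34},{"linear":[0,0,0],"rotation":[0,0,0],"claw":34},{"linear":[0,0,0],"rotation":[0,0,0],"claw":34},{"linear":[0,0,0],"rotation":[0,0,0],"claw":34}]' 45
```

```text
tcp_pos: [0.5451, 0.3877, -0.029]
wrist_force: [0.6, -0.4, -1.0]
grip_force: 0.0
t: 9.2
tcp_pos: [0.5463, 0.3887, -0.0275]
tool_rot: [-2.314, 2.123, -0.0]
wrist_force: [1.8, -0.3, -0.8]
width: 0.0368
grip_force: 45.0
```

```bash
python3 -m crank '[{"linear":[0,0,-30],"rotation":[0,0,0],"claw":30},{"linear":[0,0,-60],"rotation":[0,0,0],"claw":30},{"linear":[0,0,-90],"rotation":[0,0,0],"claw":30},{"linear":[0,0,-100],"rotation":[0,0,0],"claw":30},{"linear":[0,0,-100],"rotation":[0,0,0],"claw":30},{"linear":[0,0,-100],"rotation":[0,0,0],"claw":30},{"linear":[0,0,-100],"rotation":[0,0,0],"claw":30},{"linear":[0,0,-100],"rotation":[0,0,0],"claw":30}]'; python3 -m crank '[{"linear":[0,0,0],"rotation":[0,0,0],"claw":30}]'|grep force;python3 -m crank '[{"linear":[0,0,0],"rotation":[0,0,0],"claw":30}]'|grep force; python3 go.py 0.4625 -0.262 0.11 -176.7
```

```text
t: 9.87
tcp_pos: [0.5442, 0.387, 0.0691]
tool_rot: [2.31, -2.121, -0.001]
wrist_force: [-0.4, 0.2, -3.9]
width: 0.037
grip_force: 45.0
wrist_force: [0.2, 0.2, -3.1]
grip_force: 45.0
wrist_force: [-0.0, 0.6, -3.1]
grip_force: 45.0
linear [640.5, 137.9, -38.0] rot [0.01, -0.17, 91.59] rows 15.7 t 10.0 tcp [0.5452, 0.3878, 0.0706] yaw -85.11 w 0.0373 F [-0.03, 0.58, -3.08]
```

```bash
python3 -m crank '[{"linear":[0,0,-40],"rotation":[0,0,0],"claw":30},{"linear":[0,0,-80],"rotation":[0,0,0],"claw":30},{"linear":[640,140,-80],"rotation":[0,0,91.6],"claw":30},{"linear":[640,140,-80],"rotation":[0,0,91.6],"claw":30},{"linear":[640,140,-80],"rotation":[0,0,91.6],"claw":30},{"linear":[640,140,-80],"rotation":[0,0,91.6],"claw":30},{"linear":[640,140,-80],"rotation":[0,0,91.6],"claw":30},{"linear":[640,140,-80],"rotation":[0,0,91.6],"claw":30},{"linear":[640,140,-80],"rotation":[0,0,91.6],"claw":30},{"linear":[640,140,-80],"rotation":[0,0,91.6],"claw":30},{"linear":[640,140,-80],"rotation":[0,0,91.6],"claw":30},{"linear":[640,140,-80],"rotation":[0,0,91.6],"claw":30}]'; python3 go.py 0.458 -0.261 0.11 -176.7
```

```text
t: 11.03
tcp_pos: [0.4909, -0.0266, 0.1523]
tool_rot: [-0.625, 3.079, 0.0]
wrist_force: [0.9, -0.1, -3.2]
width: 0.0374
grip_force: 45.0
linear [121.7, -203.0, 42.3] rot [0.0, 0.02, 19.65] rows 5.8 t 11.0 tcp [0.4909, -0.0266, 0.1523] yaw -157.05 w 0.0374 F [0.94, -0.07, -3.22]
```

```bash
python3 -m crank '[{"linear":[122,-203,0],"rotation":[0,0,19.6],"claw":30},{"linear":[122,-203,0],"rotation":[0,0,19.6],"claw":30},{"linear":[122,-203,0],"rotation":[0,0,19.6],"claw":30},{"linear":[122,-203,0],"rotation":[0,0,19.6],"claw":30},{"linear":[122,-203,0],"rotation":[0,0,19.6],"claw":30},{"linear":[122,-203,0],"rotation":[0,0,19.6],"claw":30},{"linear":[122,-203,0],"rotation":[0,0,19.6],"claw":30},{"linear":[122,-203,0],"rotation":[0,0,19.6],"claw":30},{"linear":[122,-203,0],"rotation":[0,0,19.6],"claw":30}]'; python3 go.py 0.458 -0.261 0.11 -176.7
python3 - <<'E'
from h import *; from meas import objs
o=status.get_obs(); f=grab('wrist'); P=cloud(f); W=R.from_rotvec(o['tool_rot']).as_matrix()
L=((P-np.array(o['tcp_pos']))@W*1000).reshape(-1,3)
g=L[(L[:,2]<-30)&(abs(L[:,1])<110)&(abs(L[:,0])<80)]
for z in range(-150,-30,10):
  q=g[(g[:,2]>=z)&(g[:,2]<z+10)]
  if len(q)>5: print(z,len(q),np.percentile(q[:,:2],[1,99],axis=0).round().tolist(), 'neg-y min/max',q[q[:,1]<0,1].max(initial=-999).round(), q[q[:,1]>0,1].min(initial=999).round())
for n in('wrist','top'):
  f=grab(n); P=cloud(f); m=(P[...,2]>.045)&(P[...,2]<.075)&(P[...,0]<.59)&(P[...,1]<-.18)&(f['pixels'][...,0]>1.8*f['pixels'][...,2]); q=P[m]; print(n,m.sum(),q.min(0).round(3),q.max(0).round(3))
  r=cv2.minAreaRect((q[:,:2]*1000).astype(np.float32)); print(r)
E
```

```text
t: 11.78
tcp_pos: [0.4596, -0.2594, 0.1519]
tool_rot: [0.1, -3.139, -0.001]
wrist_force: [-0.1, -0.5, -3.6]
width: 0.0371
grip_force: 45.0
linear [1.6, -1.5, 41.9] rot [0.03, -0.03, 0.33] rows 1.0 t 11.8 tcp [0.4596, -0.2594, 0.1519] yaw -176.37 w 0.0371 F [-0.09, -0.49, -3.64]
-150 19613 [[25.0, -70.0], [37.0, 67.0]] neg-y min/max -0.0 0.0
-140 20816 [[20.0, -80.0], [40.0, 79.0]] neg-y min/max -0.0 0.0
-130 19373 [[11.0, -84.0], [40.0, 82.0]] neg-y min/max -0.0 0.0
-120 6336 [[0.0, -85.0], [40.0, 84.0]] neg-y min/max -23.0 21.0
-110 433 [[-3.0, -81.0], [35.0, 79.0]] neg-y min/max -24.0 22.0
-100 294 [[-9.0, -24.0], [7.0, 23.0]] neg-y min/max -21.0 19.0
-90 806 [[-8.0, -31.0], [13.0, 30.0]] neg-y min/max -19.0 17.0
-80 6760 [[-27.0, -28.0], [80.0, 26.0]] neg-y min/max -0.0 0.0
-70 8697 [[-32.0, -25.0], [72.0, 23.0]] neg-y min/max -0.0 0.0
-60 1010 [[-39.0, -28.0], [71.0, 26.0]] neg-y min/max -18.0 16.0
-50 219 [[11.0, -28.0], [13.0, 26.0]] neg-y min/max -21.0 19.0
-40 6 [[13.0, -27.0], [13.0, 25.0]] neg-y min/max -26.0 24.0
wrist 5081 [ 0.35  -0.484  0.045] [ 0.57  -0.208  0.063]
((459.735107421875, -344.4788818359375), (204.81478881835938, 269.5434875488281), 3.4484808444976807)
top 707 [ 0.096 -1.069  0.045] [ 0.508 -0.206  0.075]
((370.0459289550781, -658.5021362304688), (903.65673828125, 295.5191345214844), 72.82527160644531)
```

```bash
python3 -m crank '[{"linear":[3,0,40],"rotation":[0,0,0],"claw":30},{"linear":[3,3,80],"rotation":[0,0,0],"claw":30},{"linear":[3,3,120],"rotation":[0,0,0],"claw":30},{"linear":[3,3,150],"rotation":[0,0,0],"claw":30},{"linear":[3,3,165],"rotation":[0,0,0],"claw":30},{"linear":[3,3,171],"rotation":[0,0,0],"claw":30},{"linear":[3,3,171],"rotation":[0,0,0],"claw":30},{"linear":[3,3,171],"rotation":[0,0,0],"claw":30},{"linear":[3,3,171],"rotation":[0,0,0],"claw":30}]'; python3 -m crank '[{"linear":[0,0,0],"rotation":[0,0,0],"claw":52},{"linear":[0,0,0],"rotation":[0,0,0],"claw":52},{"linear":[0,0,0],"rotation":[0,0,0],"claw":52},{"linear":[0,0,0],"rotation":[0,0,0],"claw":52},{"linear":[0,0,-40],"rotation":[0,0,0],"claw":52},{"linear":[0,0,-80],"rotation":[0,0,0],"claw":52},{"linear":[0,0,-120],"rotation":[0,0,0],"claw":52},{"linear":[0,0,-160],"rotation":[0,0,0],"claw":52},{"linear":[0,0,-180],"rotation":[0,0,0],"claw":52},{"linear":[0,0,-180],"rotation":[0,0,0],"claw":52}]'; python3 go.py 0.579 0.197 0.16 -87
```

```text
t: 12.68
tcp_pos: [0.4586, -0.2568, -0.0171]
tool_rot: [-0.103, 3.136, -0.002]
wrist_force: [-0.2, 0.3, -2.7]
width: 0.0371
grip_force: 45.0
t: 13.52
tcp_pos: [0.4603, -0.2582, 0.1679]
tool_rot: [-0.102, 3.128, -0.008]
wrist_force: [1.0, 0.3, -0.1]
width: 0.0519
grip_force: 0.0
linear [-147.9, 446.6, 7.3] rot [-0.78, 0.31, -89.27] rows 12.5 t 13.5 tcp [0.4603, -0.2582, 0.1679] yaw -176.27 w 0.0519 F [0.99, 0.25, -0.13]
```

```bash
python3 -m crank '[{"linear":[-148,447,7],"rotation":[0,0,-89],"claw":64},{"linear":[-148,447,7],"rotation":[0,0,-89],"claw":64},{"linear":[-148,447,7],"rotation":[0,0,-89],"claw":64},{"linear":[-148,447,7],"rotation":[0,0,-89],"claw":64},{"linear":[-148,447,7],"rotation":[0,0,-89],"claw":64},{"linear":[-148,447,7],"rotation":[0,0,-89],"claw":64},{"linear":[-148,447,7],"rotation":[0,0,-89],"claw":64},{"linear":[-148,447,7],"rotation":[0,0,-89],"claw":64},{"linear":[-148,447,7],"rotation":[0,0,-89],"claw":64},{"linear":[-148,447,7],"rotation":[0,0,-89],"claw":64},{"linear":[-148,447,7],"rotation":[0,0,-89],"claw":64},{"linear":[-148,447,7],"rotation":[0,0,-89],"claw":64}]' >/dev/null;python3 -m crank '[{"linear":[0,0,0],"rotation":[0,0,0],"claw":64},{"linear":[0,0,0],"rotation":[0,0,0],"claw":64}]'; python3 wm.py;  python3 go.py 0.579 0.197 -0.028 -87
```

```text
t: 14.68
tcp_pos: [0.5751, 0.1993, 0.1532]
tool_rot: [2.212, -2.228, -0.001]
wrist_force: [0.4, -0.1, 0.4]
width: 0.0639
grip_force: 0.0
cam [0.573 0.118 0.355]
[324.   7.] [0.5752 0.0246 0.0135] (583.6, 27.3) (71.4, 18.1) -0.4 0.017 [70. 72. 75.]
[583.  21.] [0.3391 0.0442 0.0378] (349.9, 46.7) (100.8, 44.5) -4.6 0.0483 [143.  74.  31.]
[152. 176.] [0.7668 0.1911 0.0173] (765.0, 196.3) (187.4, 31.0) -71.9 0.0192 [120.  61.  61.]
[321. 181.] [0.5789 0.1936 0.0405] (579.4, 197.3) (161.3, 47.9) -86.5 0.048 [115. 114. 118.]
[447. 183.] [0.4468 0.1969 0.0391] (441.6, 205.7) (160.1, 47.1) -88.3 0.0477 [107. 106. 110.]
[583. 192.] [0.3003 0.2071 0.0361] (287.4, 208.9) (151.0, 47.2) 45.0 0.0458 [146.  77.  34.]
linear [1.1, -4.2, 181.5] rot [0.09, -0.05, -3.49] rows 4.4 t 14.7 tcp [0.5751, 0.1983, 0.1535] yaw -90.49 w 0.064 F [-0.14, -0.62, 0.14]
```

```bash
python3 -m crank '[{"linear":[1,-4,40],"rotation":[0,0,-4],"claw":64},{"linear":[1,-4,80],"rotation":[0,0,-4],"claw":64},{"linear":[1,-4,120],"rotation":[0,0,-4],"claw":64},{"linear":[1,-4,150],"rotation":[0,0,-4],"claw":64},{"linear":[1,-4,170],"rotation":[0,0,-4],"claw":64},{"linear":[1,-4,181],"rotation":[0,0,-4],"claw":64},{"linear":[1,-4,181],"rotation":[0,0,-4],"claw":64},{"linear":[1,-4,181],"rotation":[0,0,-4],"claw":64}]'; python3 -m crank '[{"linear":[0,0,0],"rotation":[0,0,0],"claw":34},{"linear":[0,0,0],"rotation":[0,0,0],"claw":34},{"linear":[0,0,0],"rotation":[0,0,0],"claw":34},{"linear":[0,0,0],"rotation":[0,0,0],"claw":34},{"linear":[0,0,0],"rotation":[0,0,0],"claw":34},{"linear":[0,0,0],"rotation":[0,0,0],"claw":34},{"linear":[0,0,0],"rotation":[0,0,0],"claw":34}]' 45;  python3 -m crank '[{"linear":[0,0,-30],"rotation":[0,0,0],"claw":30},{"linear":[0,0,-60],"rotation":[0,0,0],"claw":30},{"linear":[0,0,-90],"rotation":[0,0,0],"claw":30},{"linear":[0,0,-130],"rotation":[0,0,0],"claw":30},{"linear":[0,0,-170],"rotation":[0,0,0],"claw":30},{"linear":[0,0,-180],"rotation":[0,0,0],"claw":30},{"linear":[0,0,-180],"rotation":[0,0,0],"claw":30},{"linear":[0,0,-180],"rotation":[0,0,0],"claw":30},{"linear":[0,0,-180],"rotation":[0,0,0],"claw":30}]'; python3 go.py 0.461 -0.343 0.15 -176.7
```

```text
t: 15.4
tcp_pos: [0.5803, 0.1971, -0.0261]
tool_rot: [-2.289, 2.151, -0.001]
wrist_force: [0.1, 0.1, -0.6]
width: 0.064
grip_force: 0.0
t: 15.98
tcp_pos: [0.5805, 0.1982, -0.026]
tool_rot: [-2.289, 2.149, -0.001]
wrist_force: [1.3, -1.0, 3.3]
width: 0.0371
grip_force: 45.0
t: 16.73
tcp_pos: [0.5766, 0.1967, 0.1485]
tool_rot: [2.283, -2.146, -0.007]
wrist_force: [-0.3, -0.2, -9.0]
width: 0.0367
grip_force: 45.0
linear [531.5, 148.9, 1.3] rot [0.28, -0.52, 90.26] rows 13.2 t 16.7 tcp [0.5766, 0.1967, 0.1485] yaw -86.44 w 0.0367 F [-0.26, -0.18, -9.0]
```

About 9 N, so this is probably the heavy tube. I'll regrip it 16 mm off centre so the gripper body clears the open strap in the stand.

```bash
python3 -m crank '[{"linear":[0,0,40],"rotation":[0,0,0],"claw":30},{"linear":[0,0,80],"rotation":[0,0,0],"claw":30},{"linear":[0,0,120],"rotation":[0,0,0],"claw":30},{"linear":[0,0,150],"rotation":[0,0,0],"claw":30},{"linear":[0,0,165],"rotation":[0,0,0],"claw":30},{"linear":[0,0,170],"rotation":[0,0,0],"claw":30},{"linear":[0,0,174],"rotation":[0,0,0],"claw":30},{"linear":[0,0,174],"rotation":[0,0,0],"claw":30},{"linear":[0,0,174],"rotation":[0,0,0],"claw":30}]'|egrep 'tcp|force'; python3 -m crank '[{"linear":[0,0,0],"rotation":[0,0,0],"claw":48},{"linear":[0,0,0],"rotation":[0,0,0],"claw":48},{"linear":[0,0,0],"rotation":[0,0,0],"claw":48},{"linear":[8,0,0],"rotation":[0,0,0],"claw":48},{"linear":[16,0,0],"rotation":[0,0,0],"claw":48},{"linear":[16,0,0],"rotation":[0,0,0],"claw":48},{"linear":[16,0,0],"rotation":[0,0,0],"claw":30},{"linear":[16,0,0],"rotation":[0,0,0],"claw":30},{"linear":[16,0,0],"rotation":[0,0,0],"claw":30},{"linear":[16,0,0],"rotation":[0,0,0],"claw":30},{"linear":[16,0,0],"rotation":[0,0,0],"claw":30}]' 60;python3 -m crank '[{"linear":[0,0,-30],"rotation":[0,0,0],"claw":30},{"linear":[0,0,-60],"rotation":[0,0,0],"claw":30},{"linear":[0,0,-90],"rotation":[0,0,0],"claw":30},{"linear":[0,0,-130],"rotation":[0,0,0],"claw":30},{"linear":[0,0,-170],"rotation":[0,0,0],"claw":30},{"linear":[0,0,-180],"rotation":[0,0,0],"claw":30},{"linear":[0,0,-180],"rotation":[0,0,0],"claw":30},{"linear":[0,0,-180],"rotation":[0,0,0],"claw":30},{"linear":[0,0,-180],"rotation":[0,0,0],"claw":30},{"linear":[0,0,-180],"rotation":[0,0,0],"claw":30},{"linear":[0,0,-180],"rotation":[0,0,0],"claw":30}]'; python3 go.py 0.50 0.10 0.16 -104.2
python3 - <<'E'
from h import *
f=grab('wrist'); save(f,'w3.png',s=1.25); np.save('w3.npy',f,allow_pickle=True)
E
```

```text
tcp_pos: [0.5805, 0.1983, -0.0201]
wrist_force: [0.6, -0.0, -7.9]
grip_force: 45.0
t: 18.4
tcp_pos: [0.5814, 0.1819, -0.0205]
tool_rot: [-2.29, 2.15, -0.001]
wrist_force: [1.9, -2.0, -0.6]
width: 0.0369
grip_force: 60.0
t: 19.32
tcp_pos: [0.5794, 0.1812, 0.1562]
tool_rot: [2.286, -2.147, -0.003]
wrist_force: [0.2, 0.3, -7.4]
width: 0.037
grip_force: 60.0
linear [76.1, 84.3, -3.2] rot [0.28, -0.17, 17.81] rows 2.7 t 19.3 tcp [0.5794, 0.1812, 0.1562] yaw -86.39 w 0.037 F [0.18, 0.31, -7.41]
```

View pics/w3.png

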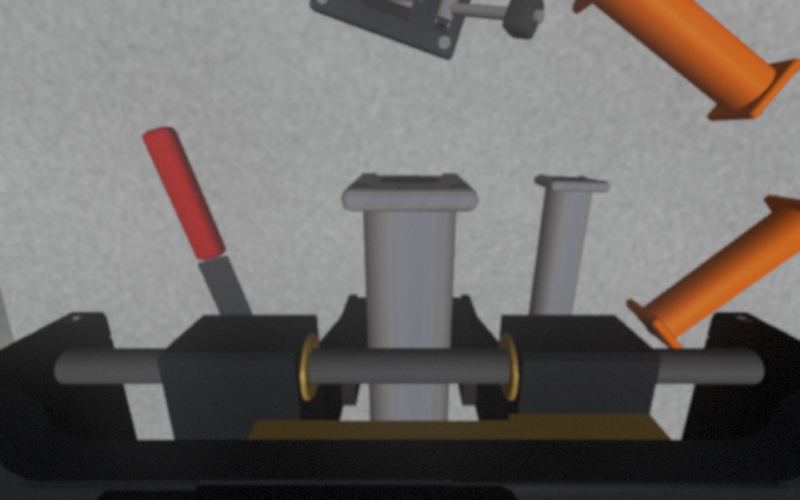

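The picture shows the heavy tube held between the pads at (410,290), with the stand ahead at (400,20). The contact is close to the fingertips, so I'll regrip deeper and then measure the stand from above.

```bash
python3 -m crank '[{"linear":[0,0,40],"rotation":[0,0,0],"claw":30},{"linear":[0,0,80],"rotation":[0,0,0],"claw":30},{"linear":[0,0,120],"rotation":[0,0,0],"claw":30},{"linear":[0,0,150],"rotation":[0,0,0],"claw":30},{"linear":[0,0,165],"rotation":[0,0,0],"claw":30},{"linear":[0,0,170],"rotation":[0,0,0],"claw":30},{"linear":[0,0,175],"rotation":[0,0,0],"claw":30},{"linear":[0,0,175],"rotation":[0,0,0],"claw":30},{"linear":[0,0,175],"rotation":[0,0,0],"claw":30}]'|egrep 'tcp|force'; python3 -m crank '[{"linear":[0,0,0],"rotation":[0,0,0],"claw":48},{"linear":[0,0,0],"rotation":[0,0,0],"claw":48},{"linear":[0,0,0],"rotation":[0,0,0],"claw":48},{"linear":[0,0,6],"rotation":[0,0,0],"claw":48},{"linear":[0,0,12],"rotation":[0,0,0],"claw":48},{"linear":[0,0,12],"rotation":[0,0,0],"claw":48},{"linear":[0,0,12],"rotation":[0,0,0],"claw":30},{"linear":[0,0,12],"rotation":[0,0,0],"claw":30},{"linear":[0,0,12],"rotation":[0,0,0],"claw":30},{"linear":[0,0,12],"rotation":[0,0,0],"claw":30},{"linear":[0,0,12],"rotation":[0,0,0],"claw":30}]' 60;python3 -m crank '[{"linear":[0,0,-30],"rotation":[0,0,0],"claw":30},{"linear":[0,0,-60],"rotation":[0,0,0],"claw":30},{"linear":[0,0,-90],"rotation":[0,0,0],"claw":30},{"linear":[0,0,-130],"rotation":[0,0,0],"claw":30},{"linear":[0,0,-170],"rotation":[0,0,0],"claw":30},{"linear":[0,0,-210],"rotation":[0,0,0],"claw":30},{"linear":[0,0,-240],"rotation":[0,0,0],"claw":30},{"linear":[0,0,-240],"rotation":[0,0,0],"claw":30}]'; python3 go.py 0.62 0.125 0.21 -104.2
```

```text
tcp_pos: [0.5821, 0.1825, -0.0144]
wrist_force: [0.3, -0.8, -7.3]
grip_force: 60.0
t: 21.03
tcp_pos: [0.5815, 0.1821, -0.0277]
tool_rot: [-2.289, 2.149, -0.001]
wrist_force: [3.2, -0.1, -2.0]
width: 0.0367
grip_force: 60.0
t: 21.7
tcp_pos: [0.5832, 0.1829, 0.2187]
tool_rot: [-2.284, 2.142, -0.007]
wrist_force: [1.0, 0.4, -5.3]
width: 0.0371
grip_force: 60.0
linear [60.1, -32.9, 8.9] rot [-0.55, 0.31, 17.86] rows 2.5 t 21.7 tcp [0.5832, 0.1829, 0.2187] yaw -86.33 w 0.0371 F [0.96, 0.42, -5.25]
```

```bash
python3 -m crank '[{"linear":[30,-16,0],"rotation":[0,0,7],"claw":30},{"linear":[60,-33,0],"rotation":[0,0,14],"claw":30},{"linear":[60,-33,0],"rotation":[0,0,17.9],"claw":30},{"linear":[60,-33,0],"rotation":[0,0,17.9],"claw":30},{"linear":[60,-33,0],"rotation":[0,0,17.9],"claw":30},{"linear":[60,-33,0],"rotation":[0,0,17.9],"claw":30},{"linear":[60,-33,0],"rotation":[0,0,17.9],"claw":30}]'|egrep 'tcp|force'; python3 - <<'E'
from h import *
f=grab('wrist'); save(f,'w4.png',s=1.25); np.save('w4.npy',f,allow_pickle=True)
P=cloud(f)
for z0,z1 in((0.006,0.02),(0.055,0.08),(0.08,0.2)):
  m=(P[...,2]>z0)&(P[...,2]<z1)&(P[...,1]<0.06)&(P[...,0]>0.47)
  n,l,s,c=cv2.connectedComponentsWithStats(m.astype(np.uint8))
  for i in range(1,n):
    if s[i,4]>25:
      q=P[l==i]; print(z0,s[i],q.mean(0).round(4),q.min(0).round(3),q.max(0).round(3),cv2.minAreaRect((q[:,:2]*1000).astype(np.float32)))
E
```

```text
tcp_pos: [0.6164, 0.1247, 0.2109]
wrist_force: [-0.3, -0.3, -7.7]
grip_force: 60.0
0.006 [ 258    0  105   93 7019] [ 0.5926 -0.0315  0.0126] [ 0.528 -0.086  0.007] [0.666 0.037 0.018] ((597.282470703125, -24.586700439453125), (98.73564147949219, 120.420166015625), 75.88150787353516)
0.055 [ 104    0   77  125 1893] [ 0.7577 -0.0364  0.0702] [ 0.743 -0.1    0.055] [0.825 0.009 0.08 ] ((765.1883544921875, -30.84656524658203), (127.75504302978516, 59.69560623168945), 55.490516662597656)
0.055 [263  47  41  29 660] [ 0.6215 -0.0065  0.0664] [ 0.606 -0.021  0.055] [0.649 0.007 0.08 ] ((627.1018676757812, -8.743022918701172), (24.197195053100586, 38.70973205566406), 75.51392364501953)
0.055 [313  49  22  27 515] [0.5866 0.0019 0.0651] [ 0.574 -0.012  0.055] [0.6   0.015 0.074] ((587.4765625, 1.4873809814453125), (24.00778579711914, 22.213850021362305), 75.16947174072266)
0.055 [369  49  41  27 305] [0.5254 0.0196 0.0701] [0.505 0.008 0.055] [0.541 0.034 0.08 ] ((520.9161987304688, 19.168643951416016), (21.263469696044922, 39.75495910644531), 53.991455078125)
0.055 [ 90 114  11   9  27] [ 0.8312 -0.0024  0.0783] [ 0.83  -0.008  0.075] [0.835 0.001 0.08 ] ((831.6454467773438, -3.469870090484619), (3.6668667793273926, 9.458691596984863), 13.069101333618164)
0.08 [   37     0   131   123 10268] [ 0.7905 -0.0505  0.0888] [ 0.747 -0.106  0.08 ] [0.844 0.006 0.094] ((794.4561767578125, -52.063236236572266), (88.69332122802734, 112.20045471191406), 6.9036455154418945)
0.08 [ 186   32   94   41 2387] [ 0.6652 -0.0183  0.1039] [ 0.628 -0.036  0.08 ] [0.695 0.001 0.144] ((661.6410522460938, -17.700557708740234), (24.205785751342773, 65.43305206298828), 76.12930297851562)
0.08 [391  48  22  26 409] [0.5143 0.0209 0.0834] [0.502 0.009 0.08 ] [0.524 0.032 0.087] ((512.677490234375, 20.811050415039062), (23.04302215576172, 20.865652084350586), 79.65260314941406)
```

View pics/w4.png

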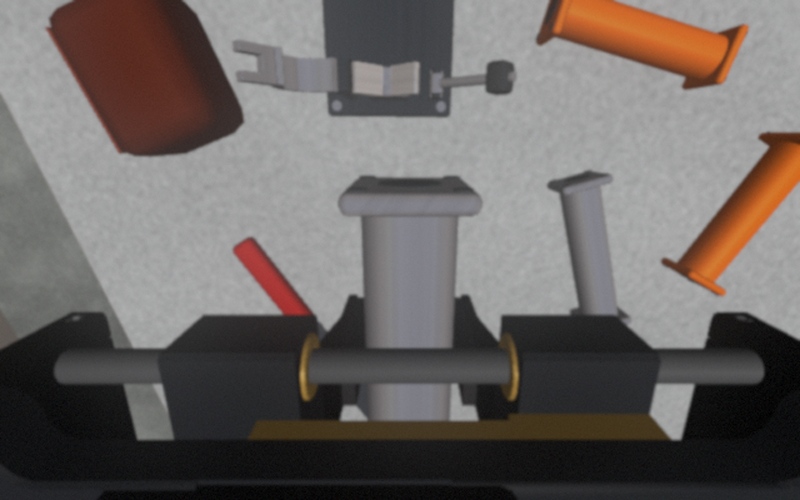

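The picture shows the stand's coupler end at (387,75), the strap with its forked ear at (255,65), and the nut at (500,77). I'll fit the V profile in the seat frame.

```bash
cat > seat.py <<'E'
from h import *
def prof(f,o=(0.5905,-0.0485),yaw=75.7):
    P=cloud(f).reshape(-1,3); a=np.radians(yaw); c,s=np.cos(a),np.sin(a)
    d=P-np.array([o[0],o[1],0.075]); return np.c_[d[:,0]*c+d[:,1]*s,-d[:,0]*s+d[:,1]*c,d[:,2]]*1000
E
python3 - <<'E'
from seat import *
f=np.load('w4.npy',allow_pickle=True).item(); S=prof(f)
j=S[(S[:,0]>40)&(S[:,0]<56)&(S[:,2]>-50)]
for y in range(-100,100,4):
  q=j[(j[:,1]>=y)&(j[:,1]<y+4)]
  if len(q)>3: print(y+2,len(q),np.median(q[:,2]).round(1),np.percentile(q[:,2],95).round(1))
for k,(a,b,z0) in {'strap':(-110,-45,5),'nut':(60,110,-10)}.items():
  q=S[(S[:,0]>25)&(S[:,0]<70)&(S[:,1]>a)&(S[:,1]<b)&(S[:,2]>z0)]; print(k,np.percentile(q,[1,50,99],axis=0).round(1).tolist())
jj=S[(abs(S[:,1])<20)&(S[:,2]>-25)&(S[:,2]<5)&(S[:,0]>20)&(S[:,0]<80)]; print('jaw x',np.percentile(jj[:,0],[1,99]))
E
python3 go.py 0.59 -0.05 0.1 -104.3
```

```text
-94 9 63.7 65.1
-90 35 65.6 67.8
-86 67 63.9 67.7
-82 101 55.7 61.8
-78 131 53.9 56.9
-74 226 47.4 51.5
-70 212 45.8 49.2
-66 83 9.0 10.5
-62 82 8.0 9.1
-58 71 6.6 7.7
-54 70 5.8 7.5
-50 72 7.3 8.7
-46 66 8.5 9.9
-42 75 9.8 11.2
-38 74 7.5 10.0
-34 75 7.5 8.4
-30 97 5.4 7.7
-26 71 -3.6 2.4
-22 72 -4.7 -2.7
-18 77 -9.3 -6.3
-14 69 -13.3 -10.8
-10 66 -17.0 -14.6
-6 66 -21.0 -19.2
-2 64 -27.6 -26.1
2 49 -26.8 -22.0
6 65 -19.9 -17.7
10 65 -15.4 -13.4
14 68 -11.2 -8.8
18 51 -7.4 -6.3
22 68 -4.5 -2.2
26 52 -3.9 -2.2
38 47 -38.0 -35.6
42 62 -35.0 -34.0
46 54 -35.2 -32.4
50 40 -32.8 -29.0
54 32 -27.9 -24.8
58 34 -24.9 -22.1
62 32 -21.0 -19.4
66 32 -17.8 -16.1
70 35 -14.7 -12.8
74 37 -11.8 -9.3
78 38 -8.1 -5.2
82 97 3.9 6.1
86 85 7.3 9.9
90 78 10.1 11.3
94 60 9.7 11.1
98 63 7.6 9.9
strap [[35.9, -92.4, 5.4], [47.5, -72.7, 46.7], [59.5, -45.8, 67.3]]
nut [[36.9, 76.0, -9.6], [48.7, 88.8, 6.6], [60.0, 102.1, 11.3]]
jaw x [36.03070681 59.62126411]
linear [176.0, -17.1, 111.5] rot [0.09, -0.03, 0.13] rows 5.0 t 22.3 tcp [0.6167, 0.1248, 0.2115] yaw -104.17 w 0.0372 F [0.04, 0.11, -7.11]
```

```bash
python3 go.py 0.5867 -0.0666 0.06 -104.3
```

```text
linear [192.8, -18.0, 151.6] rot [0.09, -0.03, 0.13] rows 5.9 t 22.3 tcp [0.6167, 0.1248, 0.2115] yaw -104.17 w 0.0372 F [0.04, 0.11, -7.11]
```

```bash
python3 -m crank '[{"linear":[40,-4,0],"rotation":[0,0,0],"claw":30},{"linear":[80,-8,0],"rotation":[0,0,0],"claw":30},{"linear":[120,-12,0],"rotation":[0,0,0],"claw":30},{"linear":[160,-15,0],"rotation":[0,0,0],"claw":30},{"linear":[185,-18,0],"rotation":[0,0,0],"claw":30},{"linear":[193,-18,20],"rotation":[0,0,0],"claw":30},{"linear":[193,-18,60],"rotation":[0,0,0],"claw":30},{"linear":[193,-18,100],"rotation":[0,0,0],"claw":30},{"linear":[193,-18,130],"rotation":[0,0,0],"claw":30},{"linear":[193,-18,130],"rotation":[0,0,0],"claw":30},{"linear":[193,-18,130],"rotation":[0,0,0],"claw":30},{"linear":[193,-18,130],"rotation":[0,0,0],"claw":30}]'; python3 -m crank '[{"linear":[0,0,0],"rotation":[0,0,0],"claw":30},{"linear":[0,0,0],"rotation":[0,0,0],"claw":30}]' |grep force; python3 go.py 0.5867 -0.0666 0.026 -104.3
```

```text
t: 23.33
tcp_pos: [0.5901, -0.0671, 0.085]
tool_rot: [-1.928, 2.475, -0.006]
wrist_force: [0.7, -0.6, -6.5]
width: 0.0367
grip_force: 60.0
wrist_force: [0.3, -0.2, -7.9]
grip_force: 60.0
linear [0.4, 3.1, 59.2] rot [-0.31, 0.11, 0.07] rows 1.4 t 23.5 tcp [0.5895, -0.067, 0.0852] yaw -104.23 w 0.0371 F [0.3, -0.17, -7.93]
```

```bash
python3 -m crank '[{"linear":[0,3,20],"rotation":[0,0,0],"claw":30},{"linear":[0,3,36],"rotation":[0,0,0],"claw":30},{"linear":[0,3,46],"rotation":[0,0,0],"claw":30},{"linear":[0,3,52],"rotation":[0,0,0],"claw":30},{"linear":[0,3,55],"rotation":[0,0,0],"claw":30},{"linear":[0,3,57],"rotation":[0,0,0],"claw":30},{"linear":[0,3,57],"rotation":[0,0,0],"claw":30},{"linear":[0,3,57],"rotation":[0,0,0],"claw":30}]'; python3 -m crank '[{"linear":[0,0,0],"rotation":[0,0,0],"claw":30}]' |grep force; python3 go.py 0.5867 -0.0666 0.023 -104.3
```

```text
t: 24.17
tcp_pos: [0.5853, -0.0666, 0.0261]
tool_rot: [-1.927, 2.479, -0.002]
wrist_force: [-0.2, -0.3, -7.6]
width: 0.0366
grip_force: 60.0
wrist_force: [-0.2, -0.3, -7.7]
grip_force: 60.0
linear [-0.4, -1.3, 3.1] rot [-0.11, 0.03, 0.02] rows 0.1 t 24.2 tcp [0.5853, -0.0666, 0.0261] yaw -104.28 w 0.0369 F [-0.18, -0.29, -7.74]
```

Still carrying the full weight, so not touching yet. I'll go down the last few mm until the force drops.

```bash
python3 -m crank '[{"linear":[0,-1,1.5],"rotation":[0,0,0],"claw":30},{"linear":[0,-1,3],"rotation":[0,0,0],"claw":30},{"linear":[0,-1,3],"rotation":[0,0,0],"claw":30}]' |egrep 'tcp|force';python3 -m crank '[{"linear":[0,0,1],"rotation":[0,0,0],"claw":30},{"linear":[0,0,2],"rotation":[0,0,0],"claw":30},{"linear":[0,0,2],"rotation":[0,0,0],"claw":30}]' |egrep 'tcp|force'
```

```text
tcp_pos: [0.5872, -0.067, 0.0233]
wrist_force: [2.1, -0.9, -3.5]
grip_force: 60.0
tcp_pos: [0.5873, -0.067, 0.0231]
wrist_force: [-1.1, -0.4, 7.2]
grip_force: 60.0
```

Contact. Release and go up to look.

```bash
python3 -m crank '[{"linear":[0,0,0],"rotation":[0,0,0],"claw":54},{"linear":[0,0,0],"rotation":[0,0,0],"claw":54},{"linear":[0,0,0],"rotation":[0,0,0],"claw":54},{"linear":[0,0,0],"rotation":[0,0,0],"claw":54},{"linear":[0,0,-40],"rotation":[0,0,0],"claw":54},{"linear":[0,0,-80],"rotation":[0,0,0],"claw":54},{"linear":[-30,0,-120],"rotation":[0,0,0],"claw":54},{"linear":[-70,0,-160],"rotation":[0,0,0],"claw":54},{"linear":[-100,0,-190],"rotation":[0,0,0],"claw":54},{"linear":[-100,0,-190],"rotation":[0,0,0],"claw":54},{"linear":[-100,0,-190],"rotation":[0,0,0],"claw":54},{"linear":[-100,0,-190],"rotation":[0,0,0],"claw":54}]' |egrep 't:|tcp|force'; python3 - <<'E'
from seat import *
f=grab('wrist'); save(f,'w5.png',s=1.25); np.save('w5.npy',f,allow_pickle=True)
S=prof(f,(0.5913,-0.0487))
t=S[(abs(S[:,0])<110)&(abs(S[:,1])<30)&(S[:,2]>8)&(S[:,2]<40)]
print(np.percentile(t,[1,50,99],axis=0).round(1).tolist())
for a,b in((-30,-10),(-10,10),(10,30),(-84,-72),(72,84)):
  q=t[(t[:,0]>a)&(t[:,0]<b)]; print(a,len(q),np.percentile(q,[2,50,98],axis=0)[:,1:].round(1).tolist() if len(q) else '')
k=S[(S[:,0]>30)&(S[:,0]<66)&(S[:,1]<-30)&(S[:,1]>-110)&(S[:,2]>5)]; print('ear',np.percentile(k,[1,50,99],axis=0).round(1).tolist())
top=k[k[:,2]>50]; print(top.mean(0))
E
```

```text
t: 25.75
tcp_pos: [0.6104, 0.0311, 0.2109]
tool_rot: [-1.929, 2.477, -0.0]
wrist_force: [-0.0, 0.1, -2.3]
grip_force: 0.0
[[-81.4, -20.1, 8.5], [-13.9, 0.4, 17.9], [74.7, 21.3, 25.3]]
-30 755 [[-15.8, 9.1], [0.3, 17.3], [17.1, 20.2]]
-10 708 [[-16.0, 8.8], [0.3, 17.3], [16.6, 20.4]]
10 671 [[-16.3, 8.9], [0.3, 17.3], [16.8, 20.3]]
-84 765 [[-21.3, 10.4], [1.1, 23.3], [23.3, 25.7]]
72 191 [[-21.7, 20.9], [0.4, 24.0], [22.3, 25.5]]
ear [[37.9, -82.8, 7.1], [52.6, -52.6, 269.4], [64.2, -30.5, 289.5]]
[ 51.61700952 -54.32439057 268.10326826]
```

View pics/w5.png

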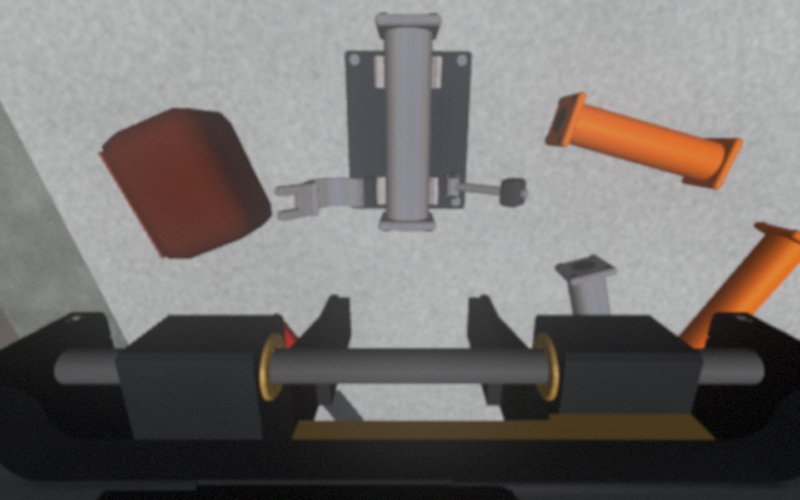

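The heavy tube lies in the jaws, axis vertical in the picture from (408,20) to (408,225), offset 0.3 mm in y and -3 mm in x. The fork ear is at (290,200) and the nut at (513,192). Next is the strap.

```bash
python3 go.py 0.6824 -0.0224 0.18 165.7
```

```text
linear [33.0, -83.8, 29.3] rot [0.06, -0.08, 90.04] rows 12.6 t 25.8 tcp [0.6094, 0.0302, 0.2094] yaw -104.26 w 0.0538 F [0.18, -0.13, -0.67]
```

```bash
python3 -m crank '[{"linear":[0,0,-20],"rotation":[0,0,7],"claw":42},{"linear":[33,-84,-20],"rotation":[0,0,90],"claw":42},{"linear":[33,-84,-20],"rotation":[0,0,90],"claw":42},{"linear":[33,-84,-20],"rotation":[0,0,90],"claw":42},{"linear":[33,-84,-20],"rotation":[0,0,90],"claw":42},{"linear":[33,-84,-20],"rotation":[0,0,90],"claw":42},{"linear":[33,-84,-20],"rotation":[0,0,90],"claw":42},{"linear":[33,-84,-20],"rotation":[0,0,90],"claw":42},{"linear":[33,-84,-20],"rotation":[0,0,90],"claw":42},{"linear":[33,-84,-20],"rotation":[0,0,90],"claw":42},{"linear":[33,-84,-20],"rotation":[0,0,90],"claw":42},{"linear":[33,-84,-20],"rotation":[0,0,90],"claw":42}]' |egrep 't:|tcp|force';  python3 -m crank '[{"linear":[0,0,0],"rotation":[0,0,3],"claw":42},{"linear":[0,0,0],"rotation":[0,0,3],"claw":42},{"linear":[0,0,0],"rotation":[0,0,3],"claw":42}]'|grep tcp; python3 go.py 0.6824 -0.0224 0.082 165.7; python3 - <<'E'
from seat import *
f=grab('wrist'); np.save('w6.npy',f,allow_pickle=True); save(f,'w6.png',s=1.25)
S=prof(f,(0.5913,-0.0487))
k=S[(S[:,0]>25)&(S[:,0]<75)&(S[:,1]<-40)&(S[:,1]>-110)&(S[:,2]>20)&(S[:,2]<90)]; print('ear',len(k),np.percentile(k,[1,50,99],axis=0).round(1).tolist() if len(k) else '')
E
```

```text
t: 26.8
tcp_pos: [0.682, -0.0241, 0.2278]
tool_rot: [-0.287, -3.124, 0.001]
wrist_force: [0.5, 0.1, 0.0]
grip_force: 0.0
tcp_pos: [0.6824, -0.0237, 0.2285]
linear [-0.1, 1.5, 146.5] rot [-0.07, -0.18, 1.26] rows 3.5 t 27.1 tcp [0.6824, -0.0237, 0.2285] yaw 166.96 w 0.0416 F [0.42, -0.36, -0.99]
ear 553 [[35.6, -92.1, 46.0], [47.3, -77.1, 53.2], [58.5, -66.8, 67.8]]
```

```bash
python3 -m crank '[{"linear":[0,1,40],"rotation":[0,0,1.3],"claw":42},{"linear":[0,1,80],"rotation":[0,0,1.3],"claw":42},{"linear":[0,1,110],"rotation":[0,0,1.3],"claw":42},{"linear":[0,1,130],"rotation":[0,0,1.3],"claw":42},{"linear":[0,1,142],"rotation":[0,0,1.3],"claw":42},{"linear":[0,1,146],"rotation":[0,0,1.3],"claw":42},{"linear":[0,1,146],"rotation":[0,0,1.3],"claw":42},{"linear":[0,1,146],"rotation":[0,0,1.3],"claw":42}]'|egrep 'tcp|force'; python3 -m crank '[{"linear":[0,0,0],"rotation":[0,0,0],"claw":18},{"linear":[0,0,0],"rotation":[0,0,0],"claw":18},{"linear":[0,0,0],"rotation":[0,0,0],"claw":18},{"linear":[0,0,0],"rotation":[0,0,0],"claw":18},{"linear":[0,0,0],"rotation":[0,0,0],"claw":18},{"linear":[0,0,0],"rotation":[0,0,0],"claw":18}]' 20; python3 - <<'E'
import numpy as np
h=np.radians(133.3)
for d in range(133,-1,-6):
  a=np.radians(max(d,4)); print(d,(74*(np.cos(a)-np.cos(h))).round(1),(-74*(np.sin(a)-np.sin(h))).round(1))
E
```

```text
tcp_pos: [0.6847, -0.0218, 0.0857]
wrist_force: [0.5, 0.5, 1.1]
grip_force: 0.0
t: 28.27
tcp_pos: [0.6841, -0.0218, 0.0851]
tool_rot: [0.392, 3.115, 0.0]
wrist_force: [0.5, -0.4, 1.9]
width: 0.0237
grip_force: 20.0
133 0.3 -0.3
127 6.2 -5.2
121 12.6 -9.6
115 19.5 -13.2
109 26.7 -16.1
103 34.1 -18.2
97 41.7 -19.6
91 49.5 -20.1
85 57.2 -19.9
79 64.9 -18.8
73 72.4 -16.9
67 79.7 -14.3
61 86.6 -10.9
55 93.2 -6.8
49 99.3 -2.0
43 104.9 3.4
37 109.8 9.3
31 114.2 15.7
25 117.8 22.6
19 120.7 29.8
13 122.9 37.2
7 124.2 44.8
1 124.6 48.7
```

```bash
python3 -m crank '[{"linear":[6.2,0,-5.2],"rotation":[0,0,0],"claw":18},{"linear":[12.6,0,-9.6],"rotation":[0,0,0],"claw":18},{"linear":[19.5,0,-13.2],"rotation":[0,0,0],"claw":18},{"linear":[26.7,0,-16.1],"rotation":[0,0,0],"claw":18},{"linear":[34.1,0,-18.2],"rotation":[0,0,0],"claw":18},{"linear":[41.7,0,-19.6],"rotation":[0,0,0],"claw":18},{"linear":[49.5,0,-20.1],"rotation":[0,0,0],"claw":18},{"linear":[57.2,0,-19.9],"rotation":[0,0,0],"claw":18},{"linear":[64.9,0,-18.8],"rotation":[0,0,0],"claw":18},{"linear":[72.4,0,-16.9],"rotation":[0,0,0],"claw":18},{"linear":[79.7,0,-14.3],"rotation":[0,0,0],"claw":18},{"linear":[86.6,0,-10.9],"rotation":[0,0,0],"claw":18}]'; python3 - <<'E'
from h import *
f=grab('scene'); save(f,'s6.png',(240,160,400,280),5)
E
```

```text
t: 29.27
tcp_pos: [0.5993, 0.0001, 0.0963]
tool_rot: [0.392, 3.116, 0.0]
wrist_force: [1.0, 0.1, 5.1]
width: 0.0238
grip_force: 20.0
```

View pics/s6.png

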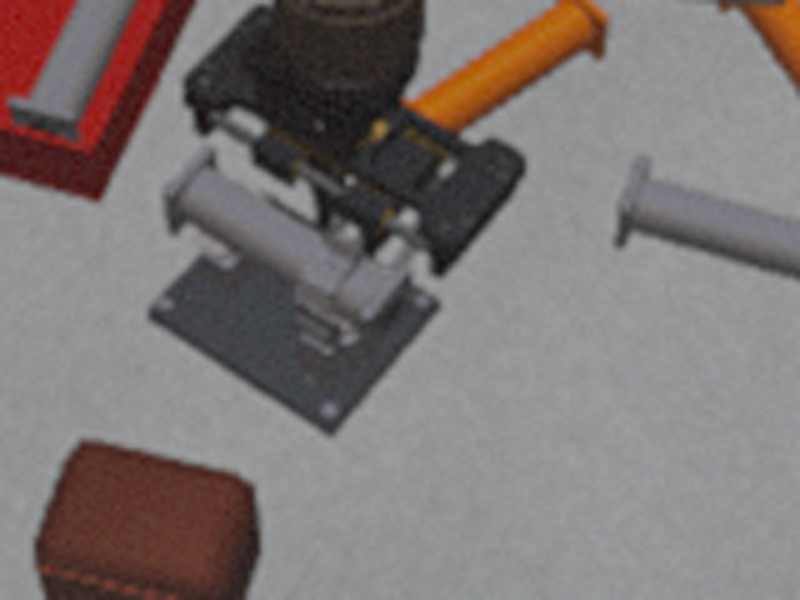

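The crop shows the strap following the gripper over the tube at about (360,265), so I'll keep swinging it down.

```bash
python3 -m crank '[{"linear":[6.6,0,4.1],"rotation":[0,0,0],"claw":18},{"linear":[12.7,0,8.9],"rotation":[0,0,0],"claw":18},{"linear":[18.3,0,14.3],"rotation":[0,0,0],"claw":18},{"linear":[23.2,0,20.2],"rotation":[0,0,0],"claw":18},{"linear":[27.6,0,26.6],"rotation":[0,0,0],"claw":18},{"linear":[31.2,0,33.5],"rotation":[0,0,0],"claw":18}]'|egrep 'tcp|force'; python3 -m crank '[{"linear":[2.9,0,7.2],"rotation":[0,0,0],"claw":18},{"linear":[5.1,0,14.6],"rotation":[0,0,0],"claw":18},{"linear":[6,0,19],"rotation":[0,0,0],"claw":18},{"linear":[6,0,21],"rotation":[0,0,0],"claw":18},{"linear":[6,0,21],"rotation":[0,0,0],"claw":18}]'; python3 go.py 0.6 0.0 0.09 165.7
```

```text
tcp_pos: [0.567, 0.0084, 0.0613]
wrist_force: [-2.2, 4.1, 3.6]
grip_force: 20.0
t: 30.23
tcp_pos: [0.5601, 0.0101, 0.0386]
tool_rot: [-0.393, -3.11, -0.0]
wrist_force: [-3.3, 5.7, 1.2]
width: 0.0235
grip_force: 20.0
linear [-40.8, 0.1, -51.6] rot [-0.04, -0.38, -0.11] rows 1.6 t 30.2 tcp [0.5601, 0.0101, 0.0386] yaw 165.59 w 0.0235 F [-3.26, 5.75, 1.24]
```

```bash
python3 -m crank '[{"linear":[0,0,1.5],"rotation":[0,0,0],"claw":18},{"linear":[0,0,3],"rotation":[0,0,0],"claw":18},{"linear":[0,0,3],"rotation":[0,0,0],"claw":18}]'|egrep 'tcp|force';python3 -m crank '[{"linear":[0,0,1.5],"rotation":[0,0,0],"claw":18},{"linear":[0,0,2.5],"rotation":[0,0,0],"claw":18},{"linear":[0,0,2.5],"rotation":[0,0,0],"claw":18}]'|egrep 'tcp|force'
```

```text
tcp_pos: [0.5598, 0.0102, 0.0358]
wrist_force: [-3.0, 6.8, 0.7]
grip_force: 20.0
tcp_pos: [0.5596, 0.0102, 0.0333]
wrist_force: [-3.8, 7.6, 1.3]
grip_force: 20.0
```

```bash
python3 -m crank '[{"linear":[0,0,0],"rotation":[0,0,0],"claw":42},{"linear":[0,0,0],"rotation":[0,0,0],"claw":42},{"linear":[0,0,0],"rotation":[0,0,0],"claw":42},{"linear":[0,0,0],"rotation":[0,0,0],"claw":42},{"linear":[0,0,-40],"rotation":[0,0,0],"claw":42},{"linear":[0,0,-80],"rotation":[0,0,0],"claw":42},{"linear":[-20,0,-120],"rotation":[0,0,0],"claw":42},{"linear":[-50,0,-150],"rotation":[0,0,0],"claw":42},{"linear":[-80,0,-160],"rotation":[0,0,0],"claw":42},{"linear":[-80,0,-160],"rotation":[0,0,0],"claw":42},{"linear":[-80,0,-160],"rotation":[0,0,0],"claw":42},{"linear":[-80,0,-160],"rotation":[0,0,0],"claw":42}]'|egrep 't:|tcp|force'; python3 - <<'E'
from seat import *
f=grab('wrist'); np.save('w7.npy',f,allow_pickle=True); save(f,'w7.png',s=1.25)
S=prof(f,(0.5913,-0.0487))
j=S[(S[:,0]>38)&(S[:,0]<58)&(S[:,2]>-50)&(S[:,2]<110)]
for y in range(-60,110,4):
  q=j[(j[:,1]>=y)&(j[:,1]<y+4)]
  if len(q)>3: print(y+2,len(q),np.percentile(q[:,2],[5,50,95]).round(1))
for a,b in((-30,-10),(-10,20),(-84,-72),(72,84)):
  q=S[(S[:,0]>a)&(S[:,0]<b)&(abs(S[:,1])<30)&(S[:,2]>8)&(S[:,2]<40)]; print(a,len(q),np.percentile(q,[2,50,98],axis=0).round(1).tolist() if len(q) else '')
E
```

```text
t: 31.73
tcp_pos: [0.6397, -0.0112, 0.1935]
tool_rot: [-0.394, -3.113, 0.001]
wrist_force: [-1.2, 0.2, -0.8]
grip_force: 0.0
-38 55 [3.1 5.7 7.5]
-34 63 [5.9 7.6 8.7]
-30 71 [6.7 7.7 8.7]
-26 59 [6.6 7.7 9.2]
-22 43 [ 9.5 17.  18.5]
-18 75 [18.6 20.2 21.7]
-14 64 [21.6 23.  24.5]
-10 83 [24.7 26.2 27.8]
-6 84 [26.6 27.6 28.7]
-2 84 [26.6 27.7 29. ]
2 94 [26.6 27.7 28.8]
6 93 [27.1 28.1 28.9]
10 84 [25.6 26.8 28.7]
14 105 [22.5 24.2 25.6]
18 83 [20.2 21.4 23.5]
22 105 [15.3 18.1 20.7]
26 85 [11.5 12.9 14.1]
30 104 [11.7 12.9 13.9]
34 82 [11.7 13.1 14.1]
38 71 [-40.8  12.4  14.1]
42 92 [-37.1 -34.2  13.9]
46 72 [-36.4 -11.2  14.4]
50 90 [-37.8 -31.2  14.5]
54 32 [-34.3 -30.2 -27.8]
58 34 [-30.1 -26.2 -24.3]
62 37 [-26.7 -23.1 -21.3]
66 31 [-23.  -19.6 -17.3]
70 39 [-19.5 -16.4 -13.7]
74 33 [-16.4 -12.6 -10.6]
78 40 [-11.8  -9.1  -7. ]
82 87 [-7.8  1.8  4.3]
86 106 [3.8 5.7 7.6]
90 115 [ 6.9  9.2 11.1]
94 98 [ 8.7  9.9 11.4]
98 92 [4.7 7.9 9.8]
102 78 [-0.   4.2 10.2]
106 7 [-2.   5.   6.4]
-30 708 [[-29.6, -15.6, 8.9], [-19.9, 2.9, 17.4], [-10.3, 17.5, 20.4]]
-10 1059 [[-9.3, -15.6, 8.9], [5.1, 2.9, 17.5], [19.7, 17.5, 20.2]]
-84 662 [[-81.8, -20.7, 10.0], [-75.9, 3.0, 22.8], [-72.3, 24.5, 25.6]]
72 256 [[72.2, -21.0, 20.8], [74.5, 2.4, 23.9], [77.6, 24.0, 25.5]]
```

View pics/w7.png

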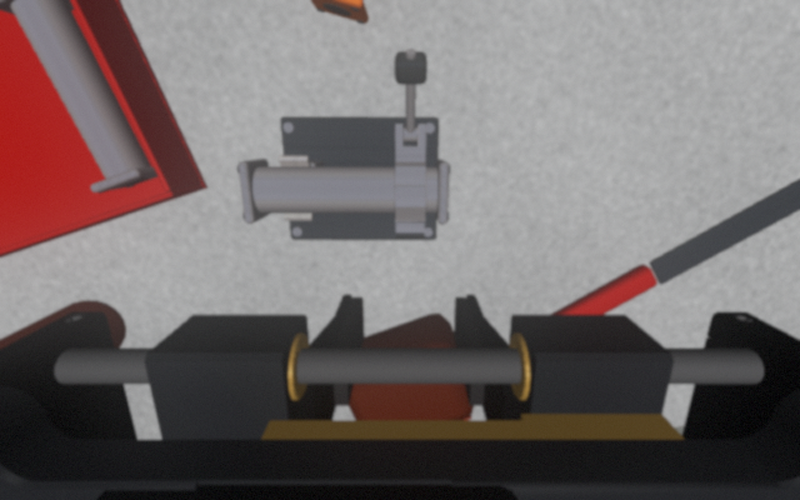

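The picture shows the strap over the tube with its forked ear at (410,140) and the bolt out at (410,65). I'll press the ear down with closed fingers to make sure it is on its stop.

```bash
python3 go.py 0.5683 0.0067 0.056 165.7; python3 -m crank '[{"linear":[10,0,0],"rotation":[0,0,0],"claw":0},{"linear":[30,0,0],"rotation":[0,0,0],"claw":0},{"linear":[60,0,0],"rotation":[0,0,0],"claw":0},{"linear":[74,0,0],"rotation":[0,0,0],"claw":0},{"linear":[74,0,0],"rotation":[0,0,0],"claw":0},{"linear":[74,0,0],"rotation":[0,0,0],"claw":0},{"linear":[74,0,0],"rotation":[0,0,0],"claw":0},{"linear":[74,0,0],"rotation":[0,0,0],"claw":0},{"linear":[74,0,0],"rotation":[0,0,0],"claw":0}]'; python3 go.py 0.5683 0.0067 0.056 165.7
```

```text
linear [72.9, -0.3, 137.8] rot [-0.07, -0.2, -0.08] rows 3.7 t 31.8 tcp [0.6395, -0.011, 0.1936] yaw 165.62 w 0.0422 F [0.78, -0.28, 0.09]
t: 32.53
tcp_pos: [0.5699, 0.0074, 0.1947]
tool_rot: [-0.393, -3.116, 0.001]
wrist_force: [0.6, 0.0, 0.0]
width: 0.0009
grip_force: 0.0
linear [1.3, -1.0, 138.7] rot [-0.02, -0.03, -0.08] rows 3.3 t 32.5 tcp [0.5699, 0.0074, 0.1947] yaw 165.62 w 0.0009 F [0.58, 0.0, 0.04]
```

```bash
python3 -m crank '[{"linear":[1,-1,40],"rotation":[0,0,0],"claw":0},{"linear":[1,-1,80],"rotation":[0,0,0],"claw":0},{"linear":[1,-1,110],"rotation":[0,0,0],"claw":0},{"linear":[1,-1,130],"rotation":[0,0,0],"claw":0},{"linear":[1,-1,138],"rotation":[0,0,0],"claw":0},{"linear":[1,-1,140],"rotation":[0,0,0],"claw":0},{"linear":[1,-1,140],"rotation":[0,0,0],"claw":0},{"linear":[1,-1,140],"rotation":[0,0,0],"claw":0}]'|egrep 'tcp|force';  python3 -m crank '[{"linear":[0,0,2],"rotation":[0,0,0],"claw":0},{"linear":[0,0,4],"rotation":[0,0,0],"claw":0},{"linear":[0,0,4],"rotation":[0,0,0],"claw":0}]'|egrep 'tcp|wrist';python3 -m crank '[{"linear":[0,0,1.5],"rotation":[0,0,0],"claw":0},{"linear":[0,0,3],"rotation":[0,0,0],"claw":0},{"linear":[0,0,3],"rotation":[0,0,0],"claw":0}]'|egrep 'tcp|wrist'
```

```text
tcp_pos: [0.5697, 0.007, 0.0566]
wrist_force: [-0.2, 0.8, 0.4]
grip_force: 0.0
tcp_pos: [0.5685, 0.0069, 0.0517]
wrist_force: [-0.5, 0.5, 0.2]
tcp_pos: [0.5681, 0.0068, 0.048]
wrist_force: [1.1, -0.0, 0.5]
```

```bash
python3 -m crank '[{"linear":[0,0,1],"rotation":[0,0,0],"claw":0},{"linear":[0,0,2],"rotation":[0,0,0],"claw":0},{"linear":[0,0,2],"rotation":[0,0,0],"claw":0}]'|egrep 'tcp|wrist';python3 -m crank '[{"linear":[0,0,1],"rotation":[0,0,0],"claw":0},{"linear":[0,0,2],"rotation":[0,0,0],"claw":0},{"linear":[0,0,2],"rotation":[0,0,0],"claw":0}]'|egrep 'tcp|wrist'; python3 -m crank '[{"linear":[0,0,1],"rotation":[0,0,0],"claw":0},{"linear":[0,0,1],"rotation":[0,0,0],"claw":0}]'|egrep 'tcp|wrist'
```

```text
tcp_pos: [0.5682, 0.0068, 0.0462]
wrist_force: [0.4, 0.5, 0.2]
tcp_pos: [0.5683, 0.0067, 0.0459]
wrist_force: [-3.9, 1.2, 10.8]
tcp_pos: [0.5683, 0.0068, 0.0458]
wrist_force: [-5.7, 0.4, 13.8]
```

The strap takes 14 N without moving, so it is on its stop. Next is the bolt: nut centre estimated at seat (48, 93, -2.4), bolt angle about 0.89 rad.

```bash
python3 -m crank '[{"linear":[0,0,-30],"rotation":[0,0,0],"claw":40},{"linear":[0,0,-60],"rotation":[0,0,0],"claw":40},{"linear":[0,0,-80],"rotation":[0,0,0],"claw":40},{"linear":[40,0,-80],"rotation":[0,0,0],"claw":40},{"linear":[57,0,-80],"rotation":[0,0,0],"claw":40},{"linear":[57,0,-80],"rotation":[0,0,0],"claw":40},{"linear":[57,0,-80],"rotation":[0,0,0],"claw":40},{"linear":[57,0,-80],"rotation":[0,0,0],"claw":40},{"linear":[57,0,-80],"rotation":[0,0,0],"claw":40}]'|egrep 'tcp|width'; python3 go.py 0.5131 0.0208 0.026 165.7
```

```text
tcp_pos: [0.5138, 0.0209, 0.123]
width: 0.0394
linear [0.7, -0.3, 97.0] rot [-0.0, 0.02, -0.07] rows 2.3 t 35.1 tcp [0.5138, 0.0209, 0.123] yaw 165.63 w 0.0394 F [-0.25, -0.49, -0.24]
```

```bash
python3 -m crank '[{"linear":[0.7,0,30],"rotation":[0,0,0],"claw":40},{"linear":[0.7,0,60],"rotation":[0,0,0],"claw":40},{"linear":[0.7,0,85],"rotation":[0,0,0],"claw":40},{"linear":[0.7,0,95],"rotation":[0,0,0],"claw":40},{"linear":[0.7,0,98],"rotation":[0,0,0],"claw":40},{"linear":[0.7,0,98],"rotation":[0,0,0],"claw":40},{"linear":[0.7,0,98],"rotation":[0,0,0],"claw":40}]'|egrep 'tcp|force'; python3 -m crank '[{"linear":[0,0,0],"rotation":[0,0,0],"claw":18},{"linear":[0,0,0],"rotation":[0,0,0],"claw":18},{"linear":[0,0,0],"rotation":[0,0,0],"claw":18},{"linear":[0,0,0],"rotation":[0,0,0],"claw":18},{"linear":[0,0,0],"rotation":[0,0,0],"claw":18},{"linear":[0,0,0],"rotation":[0,0,0],"claw":18}]' 25; python3 - <<'E'
import numpy as np
h=np.radians(51)
for d in range(51,-4,-5):
  a=np.radians(d); print(d,(63*(np.sin(a)-np.sin(h))).round(1),(-63*(np.cos(a)-np.cos(h))).round(1))
E
```

```text
tcp_pos: [0.5138, 0.0213, 0.0261]
wrist_force: [-0.0, 0.1, 0.7]
grip_force: 0.0
t: 36.2
tcp_pos: [0.5134, 0.0225, 0.0262]
tool_rot: [0.392, 3.114, 0.004]
wrist_force: [-0.7, 5.7, 1.7]
width: 0.0237
grip_force: 25.0
51 0.0 -0.0
46 -3.6 -4.1
41 -7.6 -7.9
36 -11.9 -11.3
31 -16.5 -14.4
26 -21.3 -17.0
21 -26.4 -19.2
16 -31.6 -20.9
11 -36.9 -22.2
6 -42.4 -23.0
1 -47.9 -23.3
```

Gripped at 23.7 mm; swing it up.

```bash
python3 -m crank '[{"linear":[-3.6,0,-4.1],"rotation":[0,0,0],"claw":18},{"linear":[-7.6,0,-7.9],"rotation":[0,0,0],"claw":18},{"linear":[-11.9,0,-11.3],"rotation":[0,0,0],"claw":18},{"linear":[-16.5,0,-14.4],"rotation":[0,0,0],"claw":18},{"linear":[-21.3,0,-17.0],"rotation":[0,0,0],"claw":18},{"linear":[-26.4,0,-19.2],"rotation":[0,0,0],"claw":18},{"linear":[-31.6,0,-20.9],"rotation":[0,0,0],"claw":18}]'|egrep 'tcp|force|wid'; python3 -m crank '[{"linear":[-5.3,0,-1.3],"rotation":[0,0,0],"claw":18},{"linear":[-10.8,0,-2.1],"rotation":[0,0,0],"claw":18},{"linear":[-16.3,0,-2.4],"rotation":[0,0,0],"claw":18},{"linear":[-18.5,0,-2.4],"rotation":[0,0,0],"claw":18},{"linear":[-18.5,0,-2.4],"rotation":[0,0,0],"claw":18},{"linear":[-18.5,0,-2.4],"rotation":[0,0,0],"claw":18}]'; python3 - <<'E'
from seat import *
o=status.get_obs(); d=np.array(o['tcp_pos'])-[0.5913,-0.0487,0.075]; a=np.radians(75.7)
print('seat y',(-d[0]*np.sin(a)+d[1]*np.cos(a))*1000,'x',(d[0]*np.cos(a)+d[1]*np.sin(a))*1000)
E
```

```text
tcp_pos: [0.5413, 0.0151, 0.0457]
wrist_force: [-3.8, 7.9, -1.2]
width: 0.0239
grip_force: 25.0
t: 37.28
tcp_pos: [0.5608, 0.0101, 0.0489]
tool_rot: [0.393, 3.117, 0.003]
wrist_force: [-1.3, 5.4, 2.0]
width: 0.024
grip_force: 25.0
seat y 44.11134195611097 x 49.47098173426996
```

```bash
python3 -m crank '[{"linear":[-1.5,0,0],"rotation":[0,0,0],"claw":18},{"linear":[-3,0,0],"rotation":[0,0,0],"claw":18},{"linear":[-3,0,0],"rotation":[0,0,0],"claw":18}]'|egrep 'tcp|wrist'; python3 -m crank '[{"linear":[-1.5,0,0],"rotation":[0,0,0],"claw":18},{"linear":[-2,0,0],"rotation":[0,0,0],"claw":18},{"linear":[-2,0,0],"rotation":[0,0,0],"claw":18}]'|egrep 'tcp|wrist'
```

```text
tcp_pos: [0.5631, 0.0095, 0.049]
wrist_force: [-3.8, 6.2, 2.9]
tcp_pos: [0.5649, 0.009, 0.0489]
wrist_force: [-3.0, 6.0, 2.2]
```

```bash
python3 -m crank '[{"linear":[0,0,0],"rotation":[0,0,0],"claw":42},{"linear":[0,0,0],"rotation":[0,0,0],"claw":42},{"linear":[0,0,0],"rotation":[0,0,0],"claw":42},{"linear":[0,0,0],"rotation":[0,0,0],"claw":42},{"linear":[0,0,-40],"rotation":[0,0,0],"claw":42},{"linear":[0,0,-80],"rotation":[0,0,0],"claw":42},{"linear":[-20,0,-120],"rotation":[0,0,0],"claw":42},{"linear":[-50,0,-140],"rotation":[0,0,0],"claw":42},{"linear":[-75,0,-145],"rotation":[0,0,0],"claw":42},{"linear":[-75,0,-145],"rotation":[0,0,0],"claw":42},{"linear":[-75,0,-145],"rotation":[0,0,0],"claw":42},{"linear":[-75,0,-145],"rotation":[0,0,0],"claw":42}]'|egrep 't:|tcp|force'; python3 - <<'E'
from seat import *
f=grab('wrist'); np.save('w8.npy',f,allow_pickle=True); save(f,'w8.png',s=1.25)
S=prof(f,(0.5913,-0.0487))
j=S[(S[:,0]>30)&(S[:,0]<66)&(S[:,1]>20)&(S[:,1]<110)&(S[:,2]>-50)&(S[:,2]<60)]
for y in range(20,80,3):
  q=j[(j[:,1]>=y)&(j[:,1]<y+3)]
  if len(q)>3: print(y+1.5,len(q),np.percentile(q[:,2],[5,50,95]).round(1))
q=j[j[:,2]>22]; print(np.percentile(q,[2,50,98],axis=0).round(1).tolist())
E
```

```text
t: 38.78
tcp_pos: [0.6372, -0.0115, 0.1922]
tool_rot: [-0.393, -3.114, 0.001]
wrist_force: [-0.2, 0.3, 0.7]
grip_force: 0.0
21.5 76 [15.5 17.7 18.9]
24.5 93 [ 9.8 12.4 16.3]
27.5 71 [ 9.4 10.5 11.3]
30.5 71 [ 9.4 10.2 11.3]
33.5 87 [ 9.4 10.5 11.7]
36.5 57 [10.3 27.6 30.1]
39.5 101 [28.3 29.9 31.2]
42.5 77 [28.9 30.5 34.1]
45.5 102 [28.3 30.7 35. ]
48.5 80 [27.7 30.5 35. ]
51.5 107 [27.  29.9 31.4]
54.5 71 [27.5 29.  30.3]
[[36.4, 36.5, 26.7], [48.0, 46.1, 30.0], [58.9, 55.5, 35.0]]
```

View pics/w8.png

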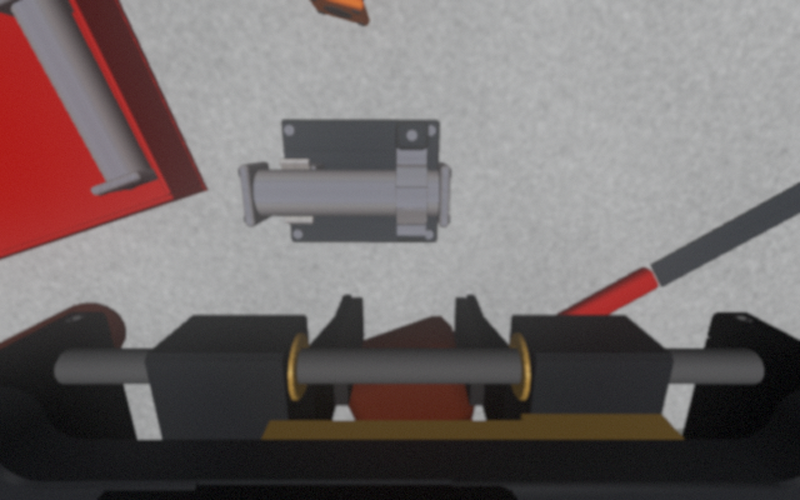

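The picture shows the nut at (412,135) sitting over the ear, top at about z 30, centred at y about 45 mm. Strap and bolt are home. Now the remaining two empty tubes.

```bash
python3 go.py 0.4415 0.206 0.2 -88; python3 - <<'E'
from h import *; from meas import objs
for o in objs(grab('top'),amin=60,yr=(0.1,0.5),hi=0.1): print(*o)
E
```

```text
linear [243.4, 162.0, -7.2] rot [0.09, -0.15, -106.37] rows 14.9 t 38.8 tcp [0.637, -0.0113, 0.1924] yaw 165.63 w 0.042 F [0.28, 0.38, 0.13]
[214. 150.] [0.7137 0.3524 0.0175] (715.6, 351.3) (52.1, 31.6) -72.2 0.0222 [45. 47. 49.]
[197. 225.] [0.4545 0.3899 0.0394] (454.8, 393.5) (163.2, 45.8) -85.0 0.0484 [78. 78. 80.]
[231. 231.] [0.4352 0.2762 0.0411] (437.1, 274.6) (46.2, 29.5) 5.8 0.0492 [78. 78. 80.]
[236. 266.] [0.3257 0.2557 0.0429] (323.1, 260.3) (63.4, 34.0) 11.9 0.0496 [121.  69.  32.]
```

```bash
python3 -m crank '[{"linear":[243,162,-7],"rotation":[0,0,-106],"claw":64},{"linear":[243,162,-7],"rotation":[0,0,-106],"claw":64},{"linear":[243,162,-7],"rotation":[0,0,-106],"claw":64},{"linear":[243,162,-7],"rotation":[0,0,-106],"claw":64},{"linear":[243,162,-7],"rotation":[0,0,-106],"claw":64},{"linear":[243,162,-7],"rotation":[0,0,-106],"claw":64},{"linear":[243,162,-7],"rotation":[0,0,-106],"claw":64},{"linear":[243,162,-7],"rotation":[0,0,-106],"claw":64},{"linear":[243,162,-7],"rotation":[0,0,-106],"claw":64},{"linear":[243,162,-7],"rotation":[0,0,-106],"claw":64},{"linear":[243,162,-7],"rotation":[0,0,-106],"claw":64},{"linear":[243,162,-7],"rotation":[0,0,-106],"claw":64}]'|grep tcp;python3 -m crank '[{"linear":[0,0,0],"rotation":[0,0,-17],"claw":64},{"linear":[0,0,0],"rotation":[0,0,-17],"claw":64},{"linear":[0,0,0],"rotation":[0,0,-17],"claw":64},{"linear":[0,0,0],"rotation":[0,0,-17],"claw":64},{"linear":[0,0,0],"rotation":[0,0,-17],"claw":64}]'|grep tcp; python3 wm.py;  python3 go.py 0.4415 0.206 -0.028 -88.2
```

```text
tcp_pos: [0.442, 0.2058, 0.2003]
tcp_pos: [0.4424, 0.2057, 0.2003]
cam [0.439 0.125 0.402]
[186.   9.] [0.5834 0.0219 0.0311] (606.3, 19.7) (119.6, 28.4) -3.2 0.0824 [64. 64. 67.]
[417.  20.] [0.3434 0.0394 0.0392] (354.5, 25.1) (110.5, 47.6) -29.9 0.0484 [153.  84.  46.]
[ 73. 177.] [0.7618 0.2036 0.0172] (761.0, 208.8) (212.8, 31.7) -71.3 0.0192 [109.  59.  59.]
[327. 175.] [0.4405 0.2029 0.0404] (440.5, 206.4) (161.7, 47.7) -88.2 0.048 [111. 110. 114.]
[448. 175.] [0.2961 0.2059 0.0383] (287.1, 205.3) (156.2, 47.5) 46.7 0.0465 [155.  88.  51.]
[313. 263.] [0.4618 0.3184 0.037 ] (463.9, 326.7) (47.6, 39.4) -3.3 0.0483 [87. 86. 89.]
[321. 321.] [0.4532 0.4079 0.0392] (454.2, 412.3) (61.1, 37.5) -84.7 0.0434 [108. 106. 110.]
linear [-0.2, 1.0, 228.3] rot [0.02, -0.01, -3.27] rows 5.5 t 40.4 tcp [0.4426, 0.2058, 0.2003] yaw -91.47 w 0.0641 F [0.8, -0.93, -0.07]
```

```bash
python3 -m crank '[{"linear":[0,2,40],"rotation":[0,0,-3.3],"claw":64},{"linear":[0,2,80],"rotation":[0,0,-3.3],"claw":64},{"linear":[0,2,120],"rotation":[0,0,-3.3],"claw":64},{"linear":[0,2,160],"rotation":[0,0,-3.3],"claw":64},{"linear":[0,2,195],"rotation":[0,0,-3.3],"claw":64},{"linear":[0,2,218],"rotation":[0,0,-3.3],"claw":64},{"linear":[0,2,228],"rotation":[0,0,-3.3],"claw":64},{"linear":[0,2,229],"rotation":[0,0,-3.3],"claw":64},{"linear":[0,2,229],"rotation":[0,0,-3.3],"claw":64}]'|egrep 'tcp|wrist'; python3 -m crank '[{"linear":[0,0,0],"rotation":[0,0,0],"claw":30},{"linear":[0,0,0],"rotation":[0,0,0],"claw":30},{"linear":[0,0,0],"rotation":[0,0,0],"claw":30},{"linear":[0,0,0],"rotation":[0,0,0],"claw":30},{"linear":[0,0,0],"rotation":[0,0,0],"claw":30},{"linear":[0,0,0],"rotation":[0,0,0],"claw":30},{"linear":[0,0,0],"rotation":[0,0,0],"claw":30}]' 50|egrep 'wid|force';  python3 -m crank '[{"linear":[0,0,-30],"rotation":[0,0,0],"claw":30},{"linear":[0,0,-60],"rotation":[0,0,0],"claw":30},{"linear":[0,0,-90],"rotation":[0,0,0],"claw":30},{"linear":[0,0,-130],"rotation":[0,0,0],"claw":30},{"linear":[0,0,-170],"rotation":[0,0,0],"claw":30},{"linear":[0,0,-185],"rotation":[0,0,0],"claw":30},{"linear":[0,0,-185],"rotation":[0,0,0],"claw":30},{"linear":[0,0,-185],"rotation":[0,0,0],"claw":30},{"linear":[0,0,-185],"rotation":[0,0,0],"claw":30}]'; python3 go.py 0.461 -0.343 0.16 -176.6
```

```text
tcp_pos: [0.441, 0.2059, -0.0289]
wrist_force: [-0.8, -0.1, -0.7]
wrist_force: [-1.2, 0.6, 5.9]
width: 0.0369
grip_force: 50.0
t: 42.43
tcp_pos: [0.4392, 0.2048, 0.1538]
tool_rot: [2.253, -2.182, -0.002]
wrist_force: [-0.3, 0.3, -4.4]
width: 0.0369
grip_force: 50.0
linear [548.3, -4.3, -4.7] rot [0.11, -0.34, 88.43] rows 13.1 t 42.4 tcp [0.4392, 0.2048, 0.1538] yaw -88.17 w 0.0369 F [-0.31, 0.32, -4.4]
```

```bash
python3 -m crank '[{"linear":[548,-4,-5],"rotation":[0,0,88],"claw":30},{"linear":[548,-4,-5],"rotation":[0,0,88],"claw":30},{"linear":[548,-4,-5],"rotation":[0,0,88],"claw":30},{"linear":[548,-4,-5],"rotation":[0,0,88],"claw":30},{"linear":[548,-4,-5],"rotation":[0,0,88],"claw":30},{"linear":[548,-4,-5],"rotation":[0,0,88],"claw":30},{"linear":[548,-4,-5],"rotation":[0,0,88],"claw":30},{"linear":[548,-4,-5],"rotation":[0,0,88],"claw":30},{"linear":[548,-4,-5],"rotation":[0,0,88],"claw":30},{"linear":[548,-4,-5],"rotation":[0,0,88],"claw":30},{"linear":[548,-4,-5],"rotation":[0,0,88],"claw":30},{"linear":[548,-4,-5],"rotation":[0,0,88],"claw":30}]'|egrep 'tcp|force|width';python3 go.py 0.461 -0.343 0.15 -176.6; python3 - <<'E'
from h import *; from meas import objs
for o in objs(grab('top'),amin=60,yr=(0.1,0.5),hi=0.1): print(*o)
E
```

```text
tcp_pos: [0.4592, -0.2949, 0.1578]
wrist_force: [1.3, 0.6, -3.4]
width: 0.0368
grip_force: 50.0
linear [2.8, -48.1, 7.7] rot [0.17, -0.31, 2.15] rows 1.2 t 43.4 tcp [0.4592, -0.2949, 0.1578] yaw -174.45 w 0.0368 F [1.34, 0.57, -3.42]
[245. 140.] [0.7496 0.247  0.0177] (751.3, 242.3) (281.7, 32.8) -71.7 0.022 [66. 37. 37.]
[188. 234.] [0.4252 0.4176 0.0401] (425.8, 417.1) (160.3, 47.7) -86.1 0.0489 [76. 76. 78.]
[248. 275.] [0.2981 0.2161 0.0407] (289.2, 213.8) (148.9, 47.8) 44.5 0.0484 [114.  63.  27.]
```

Tube B has been knocked aside and now lies at about (0.427, 0.417). I'll place this one first.

```bash
python3 -m crank '[{"linear":[3,-40,0],"rotation":[0,0,2.2],"claw":30},{"linear":[3,-48,0],"rotation":[0,0,2.2],"claw":30},{"linear":[3,-48,20],"rotation":[0,0,2.2],"claw":30},{"linear":[3,-48,60],"rotation":[0,0,2.2],"claw":30},{"linear":[3,-48,100],"rotation":[0,0,2.2],"claw":30},{"linear":[3,-48,135],"rotation":[0,0,2.2],"claw":30},{"linear":[3,-48,160],"rotation":[0,0,2.2],"claw":30},{"linear":[3,-48,172],"rotation":[0,0,2.2],"claw":30},{"linear":[3,-48,178],"rotation":[0,0,2.2],"claw":30},{"linear":[3,-48,178],"rotation":[0,0,2.2],"claw":30},{"linear":[3,-48,178],"rotation":[0,0,2.2],"claw":30}]'|egrep 'tcp|wrist'; python3 -m crank '[{"linear":[0,0,0],"rotation":[0,0,0],"claw":52},{"linear":[0,0,0],"rotation":[0,0,0],"claw":52},{"linear":[0,0,0],"rotation":[0,0,0],"claw":52},{"linear":[0,0,0],"rotation":[0,0,0],"claw":52},{"linear":[0,0,-40],"rotation":[0,0,0],"claw":52},{"linear":[0,0,-80],"rotation":[0,0,0],"claw":52},{"linear":[0,0,-120],"rotation":[0,0,0],"claw":52},{"linear":[0,0,-160],"rotation":[0,0,0],"claw":52},{"linear":[0,0,-200],"rotation":[0,0,0],"claw":52},{"linear":[0,0,-200],"rotation":[0,0,0],"claw":52}]'|egrep 'tcp|wrist'; python3 go.py 0.427 0.417 0.2 -86
```

```text
tcp_pos: [0.463, -0.3415, -0.0176]
wrist_force: [0.4, 0.3, -2.9]
tcp_pos: [0.4678, -0.3447, 0.194]
wrist_force: [1.1, -1.2, 0.9]
linear [-10.4, 762.6, -14.7] rot [-1.26, 0.21, -90.16] rows 18.3 t 45.2 tcp [0.4678, -0.3447, 0.194] yaw -176.16 w 0.0525 F [1.11, -1.18, 0.92]
```

```bash
python3 -m crank '[{"linear":[-10,762,-8],"rotation":[0,0,-90],"claw":64},{"linear":[-10,762,-8],"rotation":[0,0,-90],"claw":64},{"linear":[-10,762,-8],"rotation":[0,0,-90],"claw":64},{"linear":[-10,762,-8],"rotation":[0,0,-90],"claw":64},{"linear":[-10,762,-8],"rotation":[0,0,-90],"claw":64},{"linear":[-10,762,-8],"rotation":[0,0,-90],"claw":64},{"linear":[-10,762,-8],"rotation":[0,0,-90],"claw":64},{"linear":[-10,762,-8],"rotation":[0,0,-90],"claw":64},{"linear":[-10,762,-8],"rotation":[0,0,-90],"claw":64},{"linear":[-10,762,-8],"rotation":[0,0,-90],"claw":64},{"linear":[-10,762,-8],"rotation":[0,0,-90],"claw":64},{"linear":[-10,762,-8],"rotation":[0,0,-90],"claw":64}]'|egrep 'tcp';python3 go.py 0.427 0.417 0.2 -86
```

```text
tcp_pos: [0.4366, 0.1599, 0.1892]
linear [-257.2, 9.3, -10.4] rot [-0.12, 0.08, -3.93] rows 6.2 t 46.2 tcp [0.4366, 0.1599, 0.1892] yaw -89.93 w 0.0642 F [0.43, -0.66, 0.46]
```

```bash
python3 -m crank '[{"linear":[-257,10,-10],"rotation":[0,0,-4],"claw":64},{"linear":[-257,10,-10],"rotation":[0,0,-4],"claw":64},{"linear":[-257,10,-10],"rotation":[0,0,-4],"claw":64},{"linear":[-257,10,-10],"rotation":[0,0,-4],"claw":64},{"linear":[-257,10,-10],"rotation":[0,0,-4],"claw":64},{"linear":[-257,10,-10],"rotation":[0,0,-4],"claw":64},{"linear":[-257,10,-10],"rotation":[0,0,-4],"claw":64},{"linear":[-257,10,-10],"rotation":[0,0,-4],"claw":64},{"linear":[-257,10,-10],"rotation":[0,0,-4],"claw":64}]'|egrep 'tcp';python3 wm.py; python3 go.py 0.427 0.417 -0.028 -86
```

```text
tcp_pos: [0.4282, 0.4144, 0.198]
cam [0.432 0.334 0.4  ]
[67. 61.] [0.7285 0.3039 0.0174] (728.4, 306.5) (140.2, 31.9) -71.1 0.0188 [67. 68. 71.]
[439.  26.] [0.3214 0.2446 0.0395] (314.1, 232.1) (84.4, 47.6) 50.0 0.0483 [147.  82.  46.]
[327. 176.] [0.4263 0.4122 0.0403] (426.5, 415.4) (161.1, 47.9) -85.0 0.048 [108. 107. 110.]
linear [-3.5, 1.1, 226.3] rot [0.02, -0.02, -0.34] rows 5.4 t 47.0 tcp [0.4284, 0.4137, 0.1983] yaw -86.34 w 0.0644 F [0.6, -0.09, 1.04]
```

```bash
python3 -m crank '[{"linear":[-2,2,40],"rotation":[0,0,-1.3],"claw":64},{"linear":[-2,2,80],"rotation":[0,0,-1.3],"claw":64},{"linear":[-2,2,120],"rotation":[0,0,-1.3],"claw":64},{"linear":[-2,2,160],"rotation":[0,0,-1.3],"claw":64},{"linear":[-2,2,195],"rotation":[0,0,-1.3],"claw":64},{"linear":[-2,2,218],"rotation":[0,0,-1.3],"claw":64},{"linear":[-2,2,226],"rotation":[0,0,-1.3],"claw":64},{"linear":[-2,2,226],"rotation":[0,0,-1.3],"claw":64},{"linear":[-2,2,226],"rotation":[0,0,-1.3],"claw":64}]'|egrep 'tcp|wrist'; python3 -m crank '[{"linear":[0,0,0],"rotation":[0,0,0],"claw":30},{"linear":[0,0,0],"rotation":[0,0,0],"claw":30},{"linear":[0,0,0],"rotation":[0,0,0],"claw":30},{"linear":[0,0,0],"rotation":[0,0,0],"claw":30},{"linear":[0,0,0],"rotation":[0,0,0],"claw":30},{"linear":[0,0,0],"rotation":[0,0,0],"claw":30},{"linear":[0,0,0],"rotation":[0,0,0],"claw":30}]' 50|egrep 'wid|force';  python3 -m crank '[{"linear":[0,0,-30],"rotation":[0,0,0],"claw":30},{"linear":[0,0,-60],"rotation":[0,0,0],"claw":30},{"linear":[0,0,-90],"rotation":[0,0,0],"claw":30},{"linear":[0,0,-130],"rotation":[0,0,0],"claw":30},{"linear":[0,0,-170],"rotation":[0,0,0],"claw":30},{"linear":[0,0,-185],"rotation":[0,0,0],"claw":30},{"linear":[0,0,-185],"rotation":[0,0,0],"claw":30},{"linear":[0,0,-185],"rotation":[0,0,0],"claw":30},{"linear":[0,0,-185],"rotation":[0,0,0],"claw":30}]'; python3 go.py 0.463 -0.423 0.16 -176.6
```

```text
tcp_pos: [0.4275, 0.4166, -0.0263]
wrist_force: [-0.2, 0.8, 0.4]
wrist_force: [-0.6, -1.4, 4.9]
width: 0.0367
grip_force: 50.0
t: 49.12
tcp_pos: [0.4247, 0.4149, 0.1539]
tool_rot: [2.31, -2.119, -0.0]
wrist_force: [0.8, -0.0, -4.7]
width: 0.0369
grip_force: 50.0
linear [838.1, 34.0, -2.4] rot [0.03, -0.42, 91.54] rows 20.1 t 49.1 tcp [0.4247, 0.4149, 0.1539] yaw -85.06 w 0.0369 F [0.84, -0.04, -4.7]
```

```bash
python3 -m crank '[{"linear":[838,34,-5],"rotation":[0,0,91.5],"claw":30},{"linear":[838,34,-5],"rotation":[0,0,91.5],"claw":30},{"linear":[838,34,-5],"rotation":[0,0,91.5],"claw":30},{"linear":[838,34,-5],"rotation":[0,0,91.5],"claw":30},{"linear":[838,34,-5],"rotation":[0,0,91.5],"claw":30},{"linear":[838,34,-5],"rotation":[0,0,91.5],"claw":30},{"linear":[838,34,-5],"rotation":[0,0,91.5],"claw":30},{"linear":[838,34,-5],"rotation":[0,0,91.5],"claw":30},{"linear":[838,34,-5],"rotation":[0,0,91.5],"claw":30},{"linear":[838,34,-5],"rotation":[0,0,91.5],"claw":30},{"linear":[838,34,-5],"rotation":[0,0,91.5],"claw":30},{"linear":[838,34,-5],"rotation":[0,0,91.5],"claw":30}]'|egrep 'tcp|force|width';python3 go.py 0.463 -0.423 0.16 -176.6
```

```text
tcp_pos: [0.4473, -0.0848, 0.1577]
wrist_force: [1.8, 1.0, -3.8]
width: 0.037
grip_force: 50.0
linear [35.5, -336.7, -2.3] rot [0.03, -0.31, 5.29] rows 8.1 t 50.1 tcp [0.4473, -0.0848, 0.1577] yaw -171.31 w 0.037 F [1.77, 0.97, -3.75]
```

```bash
python3 -m crank '[{"linear":[35,-336,0],"rotation":[0,0,5],"claw":30},{"linear":[35,-336,0],"rotation":[0,0,5],"claw":30},{"linear":[35,-336,0],"rotation":[0,0,5],"claw":30},{"linear":[35,-336,0],"rotation":[0,0,5],"claw":30},{"linear":[35,-336,0],"rotation":[0,0,5],"claw":30},{"linear":[35,-336,0],"rotation":[0,0,5],"claw":30},{"linear":[35,-336,0],"rotation":[0,0,5],"claw":30},{"linear":[35,-336,0],"rotation":[0,0,5],"claw":30},{"linear":[35,-336,0],"rotation":[0,0,5],"claw":30},{"linear":[35,-336,0],"rotation":[0,0,5],"claw":30},{"linear":[35,-336,0],"rotation":[0,0,5],"claw":30},{"linear":[35,-336,0],"rotation":[0,0,5],"claw":30}]'|egrep 'tcp|force|width';python3 go.py 0.463 -0.423 -0.018 -176.6; python3 - <<'E'
from h import *; from meas import objs
f=grab('top')
P=cloud(f); m=(P[...,2]>.035)&(P[...,2]<.055)&(P[...,0]>.35)&(P[...,0]<.6)&(P[...,1]<-.2)&(P[...,1]>-.48)&(f['pixels'][...,0]<1.3*f['pixels'][...,2])
n,l,s,c=cv2.connectedComponentsWithStats(m.astype(np.uint8))
for i in range(1,n):
  if s[i,4]>20: q=P[l==i]; print(s[i],cv2.minAreaRect((q[:,:2]*1000).astype(np.float32)))
E
```

```text
tcp_pos: [0.467, -0.4185, 0.1583]
wrist_force: [1.0, 0.3, -4.8]
width: 0.0371
grip_force: 50.0
linear [3.8, -4.7, 176.3] rot [0.15, -0.18, 0.67] rows 4.2 t 51.1 tcp [0.467, -0.4185, 0.1583] yaw -175.93 w 0.0371 F [0.99, 0.29, -4.83]
[388 200  15  38 316] ((479.3125305175781, -254.12533569335938), (115.88504028320312, 46.97294235229492), 5.230268478393555)
```

```bash
python3 -m crank '[{"linear":[4,-4,40],"rotation":[0,0,0.7],"claw":30},{"linear":[4,-4,80],"rotation":[0,0,0.7],"claw":30},{"linear":[4,-4,115],"rotation":[0,0,0.7],"claw":30},{"linear":[4,-4,145],"rotation":[0,0,0.7],"claw":30},{"linear":[4,-4,165],"rotation":[0,0,0.7],"claw":30},{"linear":[4,-4,174],"rotation":[0,0,0.7],"claw":30},{"linear":[4,-4,177],"rotation":[0,0,0.7],"claw":30},{"linear":[4,-4,177],"rotation":[0,0,0.7],"claw":30},{"linear":[4,-4,177],"rotation":[0,0,0.7],"claw":30}]'|egrep 'tcp|wrist'; python3 -m crank '[{"linear":[0,0,0],"rotation":[0,0,0],"claw":50},{"linear":[0,0,0],"rotation":[0,0,0],"claw":50},{"linear":[0,0,0],"rotation":[0,0,0],"claw":50},{"linear":[0,0,0],"rotation":[0,0,0],"claw":50},{"linear":[0,0,-40],"rotation":[0,0,0],"claw":50},{"linear":[0,0,-80],"rotation":[0,0,0],"claw":50},{"linear":[0,0,-120],"rotation":[0,0,0],"claw":50},{"linear":[0,0,-160],"rotation":[0,0,0],"claw":50},{"linear":[0,0,-200],"rotation":[0,0,0],"claw":50},{"linear":[120,0,-200],"rotation":[0,0,0],"claw":50},{"linear":[120,0,-200],"rotation":[0,0,0],"claw":50},{"linear":[120,0,-200],"rotation":[0,0,0],"claw":50}]'; python3 - <<'E'
from h import *
a=grab('top'); b=grab('scene')
A=a['pixels'][100:280,270:510]; B=b['pixels'][110:290,150:390]
cv2.imwrite('pics/fin.png',cv2.resize(np.vstack([A,B])[...,::-1],None,fx=1.66,fy=1.66,interpolation=cv2.INTER_CUBIC))
E
```

```text
tcp_pos: [0.4657, -0.4248, -0.0148]
wrist_force: [1.0, -0.8, -3.7]
t: 52.92
tcp_pos: [0.3431, -0.4313, 0.1848]
tool_rot: [-0.092, 3.138, -0.002]
wrist_force: [-0.4, -0.3, -0.2]
width: 0.05
grip_force: 0.0
```

View pics/fin.png

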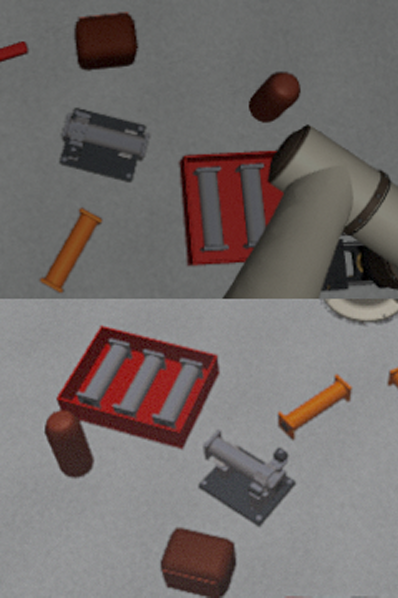

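The last picture shows all three empties flat in the tote at (105,370), (140,380) and (180,390). The coupler is closed with the nut up over the ear at (280,457), and the bystanders are where they were. Handing in.

```bash
python3 -c "
from station import order
print(order.sign_off())"
```

```text
the job is handed in; nothing more can be done
None
```

The heavy tube (about 7.5 N when lifted, against 3 to 5 N for the others) is clamped in the stand with the hinged half down and the bolt home, the three empties lie flat in the tote, the ham, log and knife were not disturbed, and the job is handed in with no verdict returned.

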